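Put the sample vials away in the covered block

ROBOT

A 6-joint arm with a two-finger parallel gripper is mounted at the origin on the work surface. World frame = base frame: x ahead of the robot, y to its left, z up, the work surface at z = 0. Lengths are in m, angles in rad, forces in N, time in s.
With the tool pointing down it reaches from about 0.325 to 0.775 m from the base axis. Payload 5.5 kg.
Tool frame: the origin (TCP) lies at the very end of the fingers, on their centre line; the grasp point (between the pads) lies 19 mm behind it; z points along the fingers, y is the line along which they close (so a half turn about z gives the same grasp; the last joint's range is limited). The gripper opens to 88 mm and grips with 3 to 60 N. Pads are 20 mm wide; open, the fingers measure 115 mm over their backs; the gripper's body (75 mm by 178 mm) begins 61 mm behind the grasp point.
Start: joints at [-1.404, 0.091, 1.231, -0, 1.82, -0.057], TCP at [0.133, -0.585, 0.223] pointing down, gripper open.
Joint ranges: [-2.87, 2.87], [-0.86, 2.18], [0.17, 2.46], [-1.51, 4.65], [0.06, 2.69], [-2.65, 2.65]. Speed limits (rad/s): [2.57, 2.57, 3.01, 3.14, 3.14, 3.14].

INTERFACE

Orientations are given as a rotation vector (axis times angle).
In Python, from workcell import arm, optics, nets gives the robot as it stands. The module is installed in compiled form; this text tells all that it offers.
- The arm moves only by the tool arm_command, never from a script. Its argument "steps" is a list of rows, each an object of numbers: "fingers": the opening, from 0 (shut) to 1 (fully open); "tx", "ty", "tz": the shift along the tool's x, y, z in units of 40 mm (1.0 is 40 mm); "roll": the turn about the tool's z in degrees. In form: [{"fingers": .., "tx": .., "ty": .., "tz": .., "roll": ..}, ...]. A call has 1 to 12 rows; each row is the pose to reach, as a shift and turn from the pose commanded when the call began, along the tool's axes at that moment; what a row does not reach only later rows make up. A row lasts 1/12 s, in which the tool goes at most 41.7 mm and 7.16 degrees, less where a joint would pass 70% of its speed; a pose out of reach is approached as far as the arm can. A call with a gripper value outside its range is refused whole. The fingers move at their own pace and stop on an object; the grip force is fixed at half the most. Time passes only in rows, so rows that repeat a pose let the fingers close. It gives the time, the measured TCP pose, the force, the opening and the grip force at its end, in the units of the state.
- arm.state(): the state, without advancing time (a new reading comes with each control period).
- optics.snapshot(name): name is "side" or "top"; returns (picture, depth): 420x560x3 uint8, red, green, blue; 420x560 float32, m along the optical axis (not along the pixel's ray), 0 where there is no reading.
- optics.camera_info(name): a dict with "fx", "fy", "cx", "cy" (pixels), "D" ([k1, k2, p1, p2, k3] as OpenCV has them; the pictures are not rectified), "R" (3x3) and "t" (3): a world point X has camera coordinates R X + t. Camera axes: x right, y down, z forward; pixel columns grow to the right and rows downward; lengths in m; the calibration is good to about 2 mm. A picture is of the moment at which its call begins. camera_info takes no time and is no camera call.
- arm.job_done(): hands the job in; it is judged then, once.
Trained networks look in the newest picture that a camera, given by its name, has taken for a name from the list of things; names that differ only in an ending like _2 or _b are one class to them, and where a whole thing is asked for, a point or a joint stands for the part that bears it (a point fixed in the world has none). Each returns a list of dicts, best first, with "p" (0 to 1); they miss things now and then, are a little off and sometimes report something else, mostly with a low value. They report only what shows in the picture. A call takes as long as a camera call. They do not tell look-alikes from the thing itself.
- nets.outline_of(camera, thing): "region" (420x560 bool, what is visible of it) and "box" ([left, top, right, bottom] in pixels, round what is visible of it).
The state is a dict: "time_s": time; "q": joint angles; "joint_vel": joint speeds; "effort": joint torques, N m; "eef_pos": TCP position; "eef_rot": TCP orientation; "contact_force": force on the tool from outside, world axes, zero at the start; "moment": the same for the moment, N m; "width": finger opening in m; "grasp_force": force on a finger pad.
Only numpy, scipy, OpenCV 4.12 (cv2) and the standard library are available. Lean on these libraries where they do the work, as an engineer would, in place of code of your own. Each camera call takes 0.05 s, during which the arm holds its last target. There are 200 camera calls.

TASK

Put the sample vials on the bench away in the aluminium block: fold the partition's hook down first, then take the cover off the block and leave it hanging on that hook by its handle while you stand every vial upright, right down, in a hole of its own size. Then put the cover back squarely down on the block and fold the emptied hook up flat again, without shifting the other things on the bench.

Things in the scene. Friction and masses are not known exactly. Their poses are not given: they have to be found in the camera images.
- hook (a joint): steel fold-down hook, rad: 0 = folded up (arm straight up along the partition), 1.57 = out (arm level, straight out, on its stop). Arm: bar 12 mm wide along the hinge axis, 10 mm thick, 90 mm from hinge axis to end; its last 9 mm carry a lip, 9 mm above the bar when level, towards the partition when folded. Slightly stiff (0.06 N m): stays at any angle where it is left
- hook_hinge (a point): middle of the hook's hinge axis, 165 mm above the bench, 18 mm out from the face of the white partition. x: level along the partition (hinge axis), y: level, straight out of the partition, z up. Partition: fixed panel 360 mm long, 280 mm high, hook at mid-length. The hook's base plate is 44 mm wide and ends 30 mm above the hinge, the ears beside the arm 9 mm above
- block: fixed aluminium vial block, 148 x 120 mm (x, y) at its 16 mm high foot flange, above that 132 x 104 mm, top 30 mm above the bench; black grips 26 mm wide, 12 mm high stick out 45 mm at its x ends. Six round blind holes 20 mm deep: two rows along x, 56 mm apart, 42 mm from hole to hole. Origin under its centre
- cover_seat (a point): centre of the block, level with the top of its flange (16 mm above the bench), on which the rim of the cover rests; axes as the block's
- cover: white cover, starts on the block: upside-down box 146 x 118 mm (x, y), 140 x 112 inside, 56 high, 53 deep, about 0.25 kg; black bridge handle on top, 52 mm long (x), 16 wide (y): two legs 9 mm thick, 40 high, and a 10 mm thick bar across; its opening, 34 wide, 40 high, runs through along y. 106 mm high in all. Origin: centre of the rim plane (underside). Either end may point either way
- cover_eye (a point): middle of the underside of the bar of the cover's handle, 96 mm above the cover's rim; it rests on the hook's arm when the cover hangs (5 mm above the arm's centre line)
- vial_s1: small capped glass sample vial, a cylinder 24 mm across and 42 mm tall, about 28 g, standing on the bench; origin under its centre. May be absent
- vial_s2: small capped glass sample vial, a cylinder 24 mm across and 42 mm tall, about 28 g, standing on the bench; origin under its centre. May be absent
- seat_s1 (a point): centre of the floor of a hole for small vials in the block, 10 mm above the bench, 20 mm below the block's top; hole 27 mm across
- seat_s2 (a point): centre of the floor of a hole for small vials in the block, 10 mm above the bench, 20 mm below the block's top; hole 27 mm across
- vial_m1: medium capped glass sample vial, a cylinder 30 mm across and 46 mm tall, about 45 g, standing on the bench; origin under its centre. May be absent
- vial_m2: medium capped glass sample vial, a cylinder 30 mm across and 46 mm tall, about 45 g, standing on the bench; origin under its centre. May be absent
- seat_m1 (a point): centre of the floor of a hole for medium vials in the block, 10 mm above the bench, 20 mm below the block's top; hole 33 mm across
- seat_m2 (a point): centre of the floor of a hole for medium vials in the block, 10 mm above the bench, 20 mm below the block's top; hole 33 mm across
- vial_l1: large capped glass sample vial, a cylinder 36 mm across and 48 mm tall, about 65 g, standing on the bench; origin under its centre. May be absent
- seat_l1 (a point): centre of the floor of a hole for large vials in the block, 10 mm above the bench, 20 mm below the block's top; hole 39 mm across
- seat_l2 (a point): centre of the floor of a hole for large vials in the block, 10 mm above the bench, 20 mm below the block's top; hole 39 mm across
- amber_bottle: bystander: small amber glass bottle, body 36 mm across, 69 mm tall with its black top; origin under its centre
- beaker: bystander: small glass beaker, 60 mm across, 55 mm tall; origin under its centre
- marker: bystander: marker pen lying flat, 130 mm long along its x, 15 mm thick; origin under its middle
- cap_tin: bystander: round flat metal tin, 62 mm across, 22 mm tall; origin under its centre
- tape_roll: bystander: roll of tape lying flat, 64 mm across, 19 mm tall; origin under its centre
- notebook: bystander: small black notebook lying flat, 100 x 70 x 10 mm (x, y, z); origin under its centre
- scoop: bystander: steel sample scoop lying flat, 145 mm long along its x, 16 mm wide, 6 mm thick; origin under its middle
Mind the look-alikes: they are no part of the job. What is shaped like the cover but green is not meant. Leave any pink look-alike of the vial_s1 alone.

How it is judged:
On the way, in this order (a step that is already met when the one before it is completed fails the run):
1. the hook is folded out level (value of joint hook above 1.4 rad and distance between cover and cover_seat below 0.009 m and z of cover in the frame of cover_seat below 0.003 m and angle between cover's own z axis and vertical below 0.06 rad and angle between the x axis of cover and the x axis of block, either way round below 0.15 rad), for 0.2 s.
2. the cover hangs on the hook by its handle, let go (x of cover_eye in the frame of hook_hinge between -0.025 and 0.025 m and y of cover_eye in the frame of hook_hinge between 0.02 and 0.085 m and z of cover_eye in the frame of hook_hinge between 0 and 0.013 m and value of joint hook above 1.4 rad and angle between cover's own z axis and vertical below 0.3 rad and contact force between the fingers and cover below 0.2 N), for 0.5 s.
3. every vial stands right down in a hole of its own size while the cover hangs on the hook ((distance between vial_s1 and seat_s1 below 0.006 m or distance between vial_s1 and seat_s2 below 0.006 m) and (distance between vial_s2 and seat_s1 below 0.006 m or distance between vial_s2 and seat_s2 below 0.006 m) and (distance between vial_m1 and seat_m1 below 0.006 m or distance between vial_m1 and seat_m2 below 0.006 m) and (distance between vial_m2 and seat_m1 below 0.006 m or distance between vial_m2 and seat_m2 below 0.006 m) and (distance between vial_l1 and seat_l1 below 0.006 m or distance between vial_l1 and seat_l2 below 0.006 m) and x of cover_eye in the frame of hook_hinge between -0.025 and 0.025 m and y of cover_eye in the frame of hook_hinge between 0.02 and 0.085 m and z of cover_eye in the frame of hook_hinge between 0 and 0.013 m and value of joint hook above 1.4 rad and angle between cover's own z axis and vertical below 0.3 rad), for 0.3 s.
4. the cover is back down on the block (distance between cover and cover_seat below 0.009 m and z of cover in the frame of cover_seat below 0.003 m and angle between cover's own z axis and vertical below 0.06 rad and angle between the x axis of cover and the x axis of block, either way round below 0.15 rad and contact force between the fingers and cover below 0.2 N and (distance between vial_s1 and seat_s1 below 0.006 m or distance between vial_s1 and seat_s2 below 0.006 m) and (distance between vial_s2 and seat_s1 below 0.006 m or distance between vial_s2 and seat_s2 below 0.006 m) and (distance between vial_m1 and seat_m1 below 0.006 m or distance between vial_m1 and seat_m2 below 0.006 m) and (distance between vial_m2 and seat_m1 below 0.006 m or distance between vial_m2 and seat_m2 below 0.006 m) and (distance between vial_l1 and seat_l1 below 0.006 m or distance between vial_l1 and seat_l2 below 0.006 m)), for 0.3 s.
At the end, for the whole second after the job is handed in: Every vial present is on the floor of a hole of its own size (within 6 mm of its centre), the cover rests on the flange of the block (within 9 mm of centre, rim within 3 mm of the flange, turned under 0.15 rad, tilted under 0.06 rad) and the hook is within 0.15 rad of folded flat ((distance between vial_s1 and seat_s1 below 0.006 m or distance between vial_s1 and seat_s2 below 0.006 m) and (distance between vial_s2 and seat_s1 below 0.006 m or distance between vial_s2 and seat_s2 below 0.006 m) and (distance between vial_m1 and seat_m1 below 0.006 m or distance between vial_m1 and seat_m2 below 0.006 m) and (distance between vial_m2 and seat_m1 below 0.006 m or distance between vial_m2 and seat_m2 below 0.006 m) and (distance between vial_l1 and seat_l1 below 0.006 m or distance between vial_l1 and seat_l2 below 0.006 m) and distance between cover and cover_seat below 0.009 m and z of cover in the frame of cover_seat below 0.003 m and angle between cover's own z axis and vertical below 0.06 rad and angle between the x axis of cover and the x axis of block, either way round below 0.15 rad and value of joint hook below 0.15 rad and linear speed of cover below 0.02 m/s); the robot touches nothing.
It fails at once if a bystander is moved by more than 4 cm (distance of any of amber_bottle, beaker, marker, cap_tin, tape_roll, notebook, scoop from where it was at the start of the episode above 0.04 m).
Of vial_s1, vial_s2, vial_m1, vial_m2, vial_l1 only 2 to 4 are there at a start; the rules pass over those that are not, and their reading is None.
At some moment in a run one of vial_m1, vial_m2, vial_l1 may be knocked a few centimetres aside while the robot is not near it.
It also fails if it takes over 210 s, if anything falls off the work surface, if the arm or the gripper's body presses on something with over 40 N, if the wrist force passes 120 N, or if a joint passes its speed limit or range.

## Working session

There is one attempt and no reset: what is moved stays moved. The work goes in short steps, Python scripts to look and compute and a tool call to move; the robot and the scene stay as the last step left them, time stands still between calls to the robot, and variables do not carry over. Pictures are saved under pics/ and viewed, at most 14 in all, crops included, and the job is handed in when it is done.

Besides the shell and the picture viewer there is one more tool, called after "Emit:" as name(argument=value, ...), one argument or row to a line, values as JSON. arm_command: Moves the arm, as the interface text tells. Its arguments: {"type":"object","properties":{"steps":{"type":"array"}},"required":["steps"]}

```bash
mkdir -p pics
cat > h.py <<'E'
import numpy as np, cv2
from workcell import arm, optics, nets
from scipy.spatial.transform import Rotation as Ro
def snap(n,f=None):
    im,d=optics.snapshot(n)
    if f: cv2.imwrite('pics/'+f,im[:,:,::-1])
    return im,d
def pts(n,d):
    "world point per pixel (HxWx3), nan where no depth"
    c=optics.camera_info(n);K=np.array([[c['fx'],0,c['cx']],[0,c['fy'],c['cy']],[0,0,1.]])
    v,u=np.mgrid[0:420,0:560]
    n_=cv2.undistortPoints(np.stack([u,v],-1).reshape(-1,1,2).astype(float),K,np.array(c['D'])).reshape(420,560,2)
    P=np.dstack([n_[...,0]*d,n_[...,1]*d,d]);P[d==0]=np.nan
    return (P-np.array(c['t']))@np.array(c['R'])
def proj(n,X):
    c=optics.camera_info(n);K=np.array([[c['fx'],0,c['cx']],[0,c['fy'],c['cy']],[0,0,1.]])
    return cv2.projectPoints(np.array(X,float).reshape(-1,1,3),cv2.Rodrigues(np.array(c['R']))[0],np.array(c['t']),K,np.array(c['D']))[0].reshape(-1,2)
def st():
    s=arm.state();print('t',s['time_s'],'pos',np.round(s['eef_pos'],4),'R',np.round(Ro.from_rotvec(s['eef_rot']).as_matrix(),3).tolist(),'w',s['width'],'F',np.round(s['contact_force'],1),'g',s['grasp_force'],'q',np.round(s['q'],3));return s
def go(X):
    "tool-axis shift in units of 40mm to reach world X"
    s=arm.state();R=Ro.from_rotvec(s['eef_rot']).as_matrix();return np.round(R.T@(np.array(X)-s['eef_pos'])/.04,2)
E
python3 - <<'E'
from h import *
st()
for n in ['side','top']:
    im,d=snap(n,n+'0.png')
    c=optics.camera_info(n);print(n,-np.array(c['R']).T@c['t'],np.array(c['R'])[2])
    P=pts(n,d)
    for t in ['cover','hook','block','vial_s1','vial_m1','vial_l1','amber_bottle','beaker','marker','cap_tin','tape_roll','notebook','scoop']:
        for r in nets.outline_of(n,t):
            if r['p']<.2: continue
            Q=P[r['region']];Q=Q[~np.isnan(Q[:,0])]
            if len(Q): print(t,round(r['p'],2),np.round(r['box']),np.round(np.median(Q,0),3),np.round(np.percentile(Q,2,0),3),np.round(np.percentile(Q,98,0),3),im[r['region']].mean(0).astype(int))
E
```

```text
t 0.0 pos [ 0.1331 -0.5847  0.2215] R [[0.975, 0.222, -0.0], [0.222, -0.975, 0.002], [0.0, -0.002, -1.0]] w 0.08781522185743489 F [-0.  -0.4  0.7] g 0.0 q [-1.404  0.092  1.232  0.     1.82  -0.057]
side [-0.03458636  0.86660931  0.73525046] [ 0.43603836 -0.74769107 -0.50082793]
cover 0.95 [231. 207. 295. 257.] [0.536 0.015 0.07 ] [ 0.48  -0.06   0.019] [0.627 0.053 0.12 ] [135 140 136]
cover 0.75 [220. 337. 316. 420.] [0.265 0.415 0.056] [0.213 0.323 0.005] [0.33  0.467 0.106] [35 89 47]
hook 0.49 [342. 128. 348. 152.] [ 0.491 -0.391  0.217] [ 0.484 -0.415  0.174] [ 0.508 -0.386  0.256] [102 104 106]
block 0.59 [232. 240. 299. 265.] [0.489 0.036 0.01 ] [ 0.441 -0.051 -0.001] [0.635 0.053 0.019] [100 101 103]
vial_s1 0.65 [246. 267. 254. 287.] [0.495 0.149 0.026] [0.487 0.134 0.   ] [0.508 0.154 0.044] [150 105 118]
vial_s1 0.48 [244. 290. 254. 303.] [0.445 0.209 0.026] [ 0.437  0.175 -0.001] [0.458 0.216 0.043] [136 138 132]
vial_l1 0.54 [207. 294. 224. 320.] [0.489 0.286 0.036] [0.478 0.263 0.001] [0.511 0.296 0.051] [138 139 133]
amber_bottle 0.61 [337. 211. 351. 223.] [ 0.421 -0.
[... 2273 characters left out ...]
0.06 ] [119 123 123]
marker 0.64 [312. 242. 338. 266.] [ 0.36  -0.165  0.013] [ 0.319 -0.201  0.005] [ 0.403 -0.122  0.021] [72 72 73]
marker 0.32 [267. 158. 291. 231.] [ 0.48  -0.011  0.012] [ 0.443 -0.037 -0.001] [0.675 0.027 0.021] [61 60 59]
cap_tin 0.64 [203. 144. 219. 165.] [0.681 0.24  0.022] [0.655 0.213 0.011] [0.71  0.266 0.032] [130 129 131]
tape_roll 0.66 [348. 226. 370. 243.] [ 0.425 -0.266  0.018] [ 0.394 -0.296 -0.005] [ 0.454 -0.238  0.028] [142 113  85]
notebook 0.76 [349. 155. 380. 189.] [ 0.643 -0.283  0.01 ] [ 0.593 -0.332  0.001] [ 0.692 -0.235  0.019] [43 42 44]
scoop 0.51 [205. 239. 242. 262.] [0.369 0.214 0.006] [ 0.331  0.123 -0.001] [0.382 0.238 0.012] [133 133 135]
```

Run:
```python
import cv2
for n,b in [('side',(140,110,380,400)),('top',(120,120,440,310))]:
    im=cv2.imread(f'pics/{n}0.png')[b[1]:b[3],b[0]:b[2]]
    s=min(800/im.shape[1],600/im.shape[0]);cv2.imwrite(f'pics/{n}0c.png',cv2.resize(im,None,fx=s,fy=s,interpolation=cv2.INTER_CUBIC))
```

```text
(no output)
```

View pics/side0c.png

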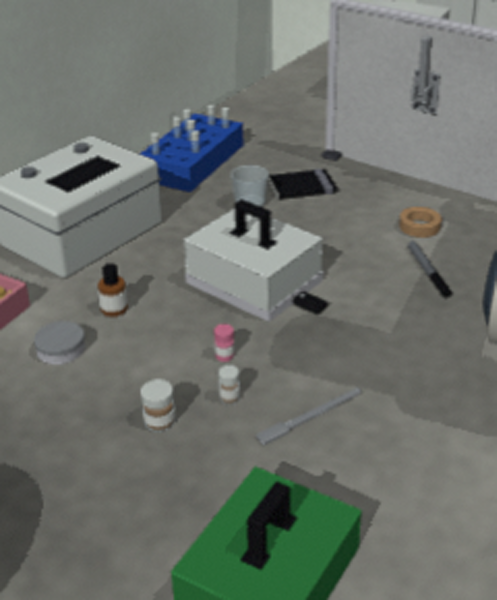

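View pics/top0c.png

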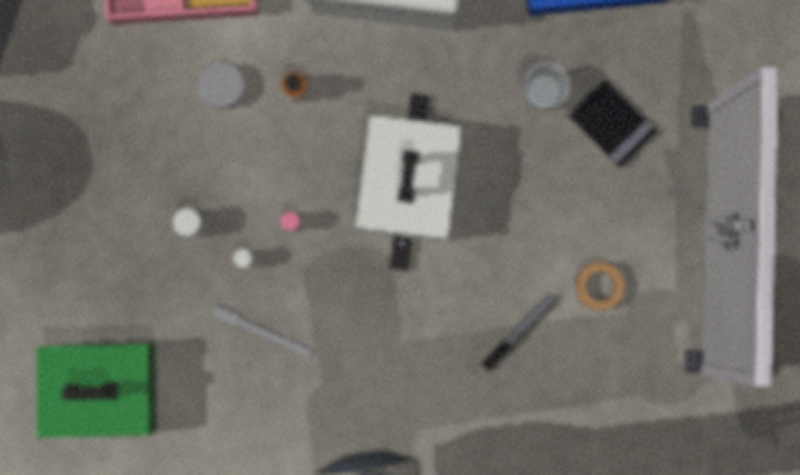

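The top crop shows the white cover on the block at about (285,192) px, the grips at its world-x ends, and the folded hook on the partition at (412,212). There are two white vials: a large one (196,209) and a small one (218,224). The pink vial (236,213) and the green cover (158,276) are look-alikes, so I leave them alone.

Next I measure the hook, the partition and the cover more precisely.

Run:
```python
from h import *
for n in ['side','top']:
    D=[snap(n) for _ in range(4)]
    d=np.median([x[1] for x in D],0);P=pts(n,d)
    x,y,z=P[...,0],P[...,1],P[...,2]
    m=(z>.04)&(z<.27)&(y<-.37)&(y>-.45)&(x>.3)&(x<.68)
    hk=(abs(x-.49)<.045)
    Q=P[m&~hk]
    for _ in range(4):
        c=Q.mean(0);v=np.linalg.svd(Q-c,full_matrices=False)[2][2];v*=np.sign(v[1]);r=(Q-c)@v
        Q=Q[abs(r)<max(.004,2*abs(r).mean())] if _<3 else Q
    print(n,'plane n',v.round(3),'c',c.round(4),len(Q),r.std())
    dist=(P-c)@v
    h=hk&(z>.1)&(z<.28)&(dist>.009)&(dist<.05)
    for lo in np.arange(.13,.27,.01):
        k=h&(z>lo)&(z<lo+.01)
        if k.sum()>2: print(lo.round(2),k.sum(),'x',x[k].min().round(3),np.median(x[k]).round(4),x[k].max().round(3),'dist',np.median(dist[k]).round(4),'max',dist[k].max().round(3))
    pe=P[m|((z>.04)&(y<-.36)&(y>-.45)&(x>.2)&(x<.8))];print('panel x',np.percentile(pe[:,0],[.3,99.7]).round(3))
    k=(abs(x-.556)<.12)&(abs(y+.013)<.12)&(z>.064)&(z<.082)
    r=cv2.minAreaRect(P[k][:,:2].astype(np.float32)*1000);print('cover top',np.round(r[0],1),np.round(r[1],1),round(r[2],2),np.median(z[k]))
    k=(abs(x-.556)<.06)&(abs(y+.013)<.06)&(z>.112)&(z<.135)
    r=cv2.minAreaRect(P[k][:,:2].astype(np.float32)*1000);print('bar',k.sum(),np.round(r[0],1),np.round(r[1],1),round(r[2],2),np.median(P[k],0))
```

```text
side plane n [ 0.022  1.    -0.002] c [ 0.482  -0.4129  0.1591] 4604 0.0015935098549257254
0.15 24 x 0.478 0.4932 0.504 dist 0.0227 max 0.034
0.16 26 x 0.476 0.4932 0.506 dist 0.0249 max 0.032
0.17 31 x 0.476 0.4863 0.502 dist 0.0227 max 0.031
0.18 12 x 0.472 0.4873 0.495 dist 0.0238 max 0.025
0.19 12 x 0.485 0.4896 0.496 dist 0.0235 max 0.025
0.2 12 x 0.486 0.4907 0.496 dist 0.0231 max 0.025
0.21 14 x 0.485 0.4894 0.497 dist 0.0235 max 0.026
0.22 10 x 0.485 0.4889 0.495 dist 0.0227 max 0.025
0.23 12 x 0.485 0.4887 0.496 dist 0.0236 max 0.027
0.24 13 x 0.485 0.4909 0.496 dist 0.0247 max 0.027
0.25 16 x 0.484 0.4894 0.496 dist 0.0222 max 0.027
panel x [0.315 0.669]
cover top [557.3 -11.4] [120.6 149.2] 84.86 0.07202799784487317
bar 98 [556.3 -10.7] [17.3 50.9] 80.69 [ 0.55416432 -0.00750956  0.12146262]
top plane n [0.023 1.    0.002] c [ 0.4908 -0.4128  0.1586] 1620 0.0010203686851034744
0.15 4 x 0.485 0.4909 0.5 dist 0.0201 max 0.029
0.16 8 x 0.475 0.4796 0.503 dist 0.0205 max 0.031
0.17 31 x 0.478 0.4868 0.502 dist 0.0223 max 0.03
0.18 5 x 0.486 0.4922 0.502 dist 0.023 max 0.024
0.19 4 x 0.485 0.4898 0.494 dist 0.0235 max 0.024
0.2 3 x 0.485 0.4877 0.491 dist 0.0232 max 0.023
0.21 5 x 0.484 0.4844 0.496 dist 0.0213 max 0.024
0.22 3 x 0.486 0.4898 0.493 dist 0.0235 max 0.025
0.23 4 x 0.486 0.4903 0.495 dist 0.024 max 0.025
0.24 4 x 0.485 0.4894 0.494 dist 0.0245 max 0.025
0.25 22 x 0.485 0.4891 0.493 dist 0.0172 max 0.023
panel x [0.311 0.672]
cover top [559.  -13.3] [118.2 146.8] 83.9 0.0722529254969426
bar 86 [558.5 -13.3] [15.5 51.6] 83.92 [ 0.55821039 -0.01243443  0.12179373]
```

Emit:
arm_command(
  steps=[
    {"fingers":1,"tx":3.05,"ty":-5.84,"tz":-1.5,"roll":-75.9},
    {"fingers":1,"tx":3.05,"ty":-5.84,"tz":-1.5,"roll":-75.9},
    {"fingers":1,"tx":3.05,"ty":-5.84,"tz":-1.5,"roll":-75.9},
    {"fingers":1,"tx":3.05,"ty":-5.84,"tz":-1.5,"roll":-75.9},
    {"fingers":1,"tx":3.05,"ty":-5.84,"tz":-1.5,"roll":-75.9},
    {"fingers":1,"tx":3.05,"ty":-5.84,"tz":-1.5,"roll":-75.9},
    {"fingers":1,"tx":3.05,"ty":-5.84,"tz":-1.5,"roll":-75.9},
    {"fingers":1,"tx":3.05,"ty":-5.84,"tz":-1.5,"roll":-75.9},
    {"fingers":1,"tx":3.05,"ty":-5.84,"tz":-1.5,"roll":-75.9},
    {"fingers":1,"tx":3.05,"ty":-5.84,"tz":-1.5,"roll":-75.9},
    {"fingers":1,"tx":3.05,"ty":-5.84,"tz":-1.5,"roll":-75.9},
    {"fingers":1,"tx":3.05,"ty":-5.84,"tz":-1.5,"roll":-75.9},
  ],
)

```text
time_s: 2.8
eef_pos: [0.2003, -0.3301, 0.2829]
eef_rot: [2.242, 2.199, -0.0]
contact_force: [0.4, 0.2, -0.4]
width: 0.0883
grasp_force: 0.0
```

Run:
```python
from h import *
st();print(go([.4905,-.33,.29]))
```

```text
t 2.8 pos [ 0.2003 -0.3301  0.2829] R [[0.019, 1.0, 0.0], [1.0, -0.019, -0.001], [-0.001, 0.0, -1.0]] w 0.08831010954014071 F [ 0.4  0.2 -0.4] g 0.0 q [-1.114 -0.458  1.606  0.     1.993 -1.094]
[ 0.14  7.25 -0.18]
```

Emit:
arm_command(
  steps=[
    {"fingers":1,"tx":0.14,"ty":7.25,"tz":-0.18,"roll":0},
    {"fingers":1,"tx":0.14,"ty":7.25,"tz":-0.18,"roll":0},
    {"fingers":1,"tx":0.14,"ty":7.25,"tz":-0.18,"roll":0},
    {"fingers":1,"tx":0.14,"ty":7.25,"tz":-0.18,"roll":0},
    {"fingers":1,"tx":0.14,"ty":7.25,"tz":-0.18,"roll":0},
    {"fingers":1,"tx":0.14,"ty":7.25,"tz":-0.18,"roll":0},
    {"fingers":1,"tx":0.14,"ty":7.25,"tz":-0.18,"roll":0},
    {"fingers":1,"tx":0.14,"ty":7.25,"tz":-0.18,"roll":0},
    {"fingers":1,"tx":0.14,"ty":7.25,"tz":-0.18,"roll":0},
  ],
)

```text
time_s: 3.55
eef_pos: [0.4919, -0.3307, 0.2867]
eef_rot: [-2.242, -2.193, 0.001]
contact_force: [-0.6, -0.4, -0.2]
width: 0.0878
grasp_force: 0.0
```

Run:
```python
from h import *
st();print(go([.4905,-.395,.216]))
im,d=snap('side')
b=(270,60,410,190);cv2.imwrite('pics/a.png',cv2.resize(im[b[1]:b[3],b[0]:b[2],::-1],None,fx=4.5,fy=4.5,interpolation=2))
P=pts('side',d);print(proj('side',[[.4905,-.33,.29],[.4905,-.395,.235]]))
# finger extents
x,y,z=P[...,0],P[...,1],P[...,2]
for lo in np.arange(.28,.46,.02):
    k=(abs(x-.49)<.12)&(y>-.39)&(y<-.22)&(z>lo)&(z<lo+.02)
    if k.sum(): print(lo.round(2),k.sum(),np.percentile(P[k],[2,98],0).round(3).tolist())
```

```text
t 3.55 pos [ 0.4919 -0.3307  0.2867] R [[0.022, 1.0, -0.004], [1.0, -0.022, 0.003], [0.003, -0.004, -1.0]] w 0.0878277814455332 F [-0.6 -0.4 -0.2] g 0.0 q [-0.649  0.1    1.107 -0.     1.94  -0.627]
[-1.61  0.01  1.76]
[[337.5349798  123.14544437]
 [344.95750392 133.95785059]]
0.28 41 [[0.438, -0.338, 0.288], [0.546, -0.315, 0.3]]
0.3 68 [[0.437, -0.34, 0.302], [0.543, -0.315, 0.319]]
0.32 78 [[0.435, -0.338, 0.321], [0.548, -0.313, 0.339]]
0.34 92 [[0.432, -0.339, 0.34], [0.548, -0.314, 0.359]]
0.36 185 [[0.41, -0.356, 0.361], [0.57, -0.293, 0.38]]
0.38 383 [[0.404, -0.354, 0.38], [0.573, -0.293, 0.399]]
0.4 479 [[0.402, -0.355, 0.401], [0.576, -0.295, 0.419]]
0.42 174 [[0.45, -0.348, 0.421], [0.507, -0.303, 0.439]]
0.44 171 [[0.45, -0.353, 0.44], [0.509, -0.293, 0.46]]
```

View pics/a.png

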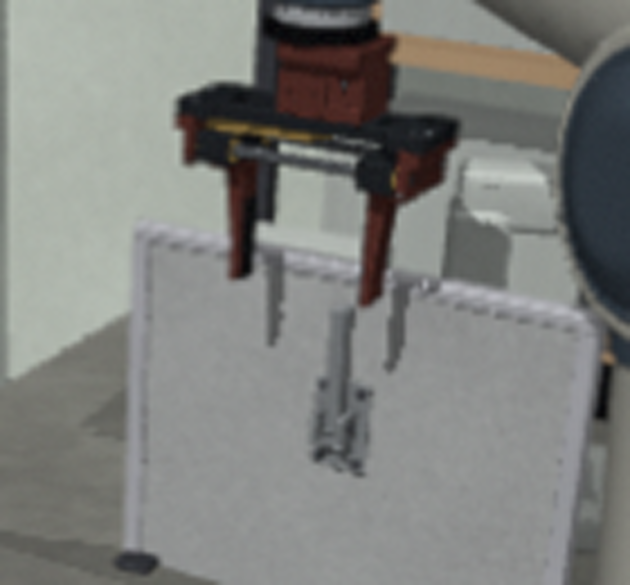

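The hook stands folded at the middle of the crop, around (345,134) px in the full picture. The fingers straddle it along x, and the gripper's long side lies along the closing axis. I grip the arm near its end next.

Emit:
arm_command(
  steps=[
    {"fingers":1,"tx":-0.75,"ty":0,"tz":0.0,"roll":0},
    {"fingers":1,"tx":-1.52,"ty":0,"tz":0.4,"roll":0},
    {"fingers":1,"tx":-1.52,"ty":0,"tz":1.2,"roll":0},
    {"fingers":1,"tx":-1.52,"ty":0,"tz":1.7,"roll":0},
    {"fingers":1,"tx":-1.52,"ty":0,"tz":1.7,"roll":0},
    {"fingers":0,"tx":-1.52,"ty":0,"tz":1.7,"roll":0},
    {"fingers":0,"tx":-1.52,"ty":0,"tz":1.7,"roll":0},
    {"fingers":0,"tx":-1.52,"ty":0,"tz":1.7,"roll":0},
    {"fingers":0,"tx":-1.52,"ty":0,"tz":1.7,"roll":0},
    {"fingers":0,"tx":-1.52,"ty":0,"tz":1.7,"roll":0},
    {"fingers":0,"tx":-1.52,"ty":0,"tz":1.7,"roll":0},
    {"fingers":0,"tx":-1.52,"ty":0,"tz":1.7,"roll":0},
  ],
)

```text
time_s: 4.6
eef_pos: [0.4891, -0.3918, 0.2223]
eef_rot: [2.245, 2.196, 0.0]
contact_force: [0.7, -0.0, 0.5]
width: 0.0446
grasp_force: 0.0
```

Run:
```python
from h import *
s=st();r=s['eef_pos'][2]+.019-.165;print('r',r)
for a in np.arange(.13,1.6,.12):
    print(round(a,2),go(np.array(s['eef_pos'])+[0,r*np.sin(a),r*(np.cos(a)-1)]).tolist())
```

```text
t 4.6 pos [ 0.4891 -0.3918  0.2223] R [[0.022, 1.0, 0.0], [1.0, -0.022, -0.0], [-0.0, 0.0, -1.0]] w 0.04462987398613714 F [ 0.7 -0.   0.5] g 0.0 q [-0.73   0.164  1.153  0.     1.825 -0.708]
r 0.07625178231844493
0.13 [0.25, -0.01, 0.02]
0.25 [0.47, -0.01, 0.06]
0.37 [0.69, -0.02, 0.13]
0.49 [0.9, -0.02, 0.22]
0.61 [1.09, -0.02, 0.34]
0.73 [1.27, -0.03, 0.49]
0.85 [1.43, -0.03, 0.65]
0.97 [1.57, -0.04, 0.83]
1.09 [1.69, -0.04, 1.02]
1.21 [1.78, -0.04, 1.23]
1.33 [1.85, -0.04, 1.45]
1.45 [1.89, -0.04, 1.68]
1.57 [1.91, -0.04, 1.9]
```

Emit:
arm_command(
  steps=[
    {"fingers":0,"tx":0,"ty":0,"tz":0.1,"roll":0},
    {"fingers":0,"tx":0,"ty":0,"tz":0.1,"roll":0},
    {"fingers":0,"tx":0,"ty":0,"tz":0.1,"roll":0},
    {"fingers":0,"tx":0,"ty":0,"tz":0.1,"roll":0},
    {"fingers":0,"tx":0,"ty":0,"tz":0.1,"roll":0},
    {"fingers":0,"tx":0,"ty":0,"tz":0.1,"roll":0},
    {"fingers":0,"tx":0,"ty":0,"tz":0.1,"roll":0},
    {"fingers":0,"tx":0,"ty":0,"tz":0.1,"roll":0},
    {"fingers":0,"tx":0,"ty":0,"tz":0.1,"roll":0},
  ],
)

```text
time_s: 5.35
eef_pos: [0.4909, -0.3918, 0.2176]
eef_rot: [2.242, 2.196, 0.004]
contact_force: [8.4, -2.0, -3.2]
width: 0.012
grasp_force: 30.0
```

Run:
```python
from h import *
s=st();r=s['eef_pos'][2]+.019-.165;print('r',r)
for a in np.arange(.13,1.62,.12):
    print(round(a,2),go(np.array(s['eef_pos'])+[0,r*np.sin(a),r*(np.cos(a)-1)]).tolist())
```

```text
t 5.35 pos [ 0.4909 -0.3918  0.2176] R [[0.021, 1.0, 0.004], [1.0, -0.021, -0.001], [-0.0, 0.004, -1.0]] w 0.01196691240925496 F [ 8.4 -2.  -3.2] g 29.999469872564077 q [-0.729  0.164  1.161  0.002  1.814 -0.708]
r 0.07157911772002898
0.13 [0.23, -0.0, 0.01]
0.25 [0.44, -0.01, 0.06]
0.37 [0.65, -0.01, 0.12]
0.49 [0.84, -0.02, 0.21]
0.61 [1.03, -0.02, 0.32]
0.73 [1.19, -0.03, 0.46]
0.85 [1.34, -0.03, 0.61]
0.97 [1.48, -0.03, 0.78]
1.09 [1.59, -0.04, 0.96]
1.21 [1.67, -0.04, 1.16]
1.33 [1.74, -0.04, 1.36]
1.45 [1.78, -0.04, 1.57]
1.57 [1.79, -0.04, 1.79]
```

Emit:
arm_command(
  steps=[
    {"fingers":0,"tx":0.23,"ty":0.04,"tz":0.01,"roll":0},
    {"fingers":0,"tx":0.44,"ty":0.04,"tz":0.06,"roll":0},
    {"fingers":0,"tx":0.65,"ty":0.04,"tz":0.12,"roll":0},
    {"fingers":0,"tx":0.84,"ty":0.03,"tz":0.21,"roll":0},
    {"fingers":0,"tx":1.03,"ty":0.03,"tz":0.32,"roll":0},
    {"fingers":0,"tx":1.19,"ty":0.02,"tz":0.46,"roll":0},
    {"fingers":0,"tx":1.34,"ty":0.02,"tz":0.61,"roll":0},
    {"fingers":0,"tx":1.48,"ty":0.02,"tz":0.78,"roll":0},
    {"fingers":0,"tx":1.59,"ty":0.02,"tz":0.96,"roll":0},
    {"fingers":0,"tx":1.67,"ty":0.01,"tz":1.16,"roll":0},
    {"fingers":0,"tx":1.74,"ty":0.01,"tz":1.36,"roll":0},
    {"fingers":0,"tx":1.78,"ty":0.01,"tz":1.57,"roll":0},
  ],
)

```text
time_s: 6.35
eef_pos: [0.493, -0.3174, 0.1582]
eef_rot: [2.241, 2.199, 0.009]
contact_force: [2.9, 13.2, 10.2]
width: 0.0119
grasp_force: 30.0
```

Emit:
arm_command(
  steps=[
    {"fingers":0,"tx":0.01,"ty":0,"tz":0.15,"roll":0},
    {"fingers":0,"tx":0.01,"ty":0,"tz":0.28,"roll":0},
    {"fingers":0,"tx":0.01,"ty":0,"tz":0.28,"roll":0},
  ],
)

```text
time_s: 6.6
eef_pos: [0.4928, -0.3163, 0.1444]
eef_rot: [-2.24, -2.2, -0.01]
contact_force: [4.4, 12.8, 4.3]
width: 0.0117
grasp_force: 30.0
```

Emit:
arm_command(
  steps=[
    {"fingers":0,"tx":-0.05,"ty":0,"tz":0.08,"roll":0},
    {"fingers":0,"tx":-0.05,"ty":0,"tz":0.08,"roll":0},
    {"fingers":0.5,"tx":-0.05,"ty":0,"tz":0.08,"roll":0},
    {"fingers":0.5,"tx":-0.05,"ty":0,"tz":0.08,"roll":0},
    {"fingers":0.5,"tx":-0.05,"ty":0,"tz":0.08,"roll":0},
    {"fingers":0.5,"tx":-0.05,"ty":0,"tz":0.08,"roll":0},
    {"fingers":0.5,"tx":-0.05,"ty":0,"tz":0.08,"roll":0},
    {"fingers":0.5,"tx":-0.05,"ty":0,"tz":-1,"roll":0},
    {"fingers":0.9,"tx":-0.05,"ty":0,"tz":-2,"roll":0},
    {"fingers":0.9,"tx":1,"ty":0,"tz":-2,"roll":0},
    {"fingers":0.9,"tx":2,"ty":0,"tz":-2,"roll":0},
    {"fingers":0.9,"tx":2,"ty":0,"tz":-2,"roll":0},
  ],
)

```text
time_s: 7.6
eef_pos: [0.4936, -0.2358, 0.2258]
eef_rot: [2.241, 2.2, 0.005]
contact_force: [-0.5, -0.5, -0.5]
width: 0.0667
grasp_force: 0.0
```

Run:
```python
from h import *
s=st()
im,d=snap('side')
b=(290,90,400,180);cv2.imwrite('pics/b.png',cv2.resize(im[b[1]:b[3],b[0]:b[2],::-1],None,fx=5.5,fy=5.5,interpolation=2))
for n in ['side','top']:
    d=np.median([snap(n)[1] for _ in range(3)],0);P=pts(n,d);x,y,z=P[...,0],P[...,1],P[...,2]
    k=(abs(x-.491)<.02)&(y>-.385)&(y<-.285)&(z>.12)&(z<.2)
    for lo in np.arange(-.385,-.285,.01):
        m=k&(y>lo)&(y<lo+.01)
        if m.sum()>1: print(n,lo.round(3),m.sum(),np.median(P[m],0).round(4),z[m].max().round(3))
print(go([.5585,-.0125,.2]))
```

```text
t 7.6 pos [ 0.4936 -0.2358  0.2258] R [[0.018, 1.0, 0.003], [1.0, -0.018, 0.001], [0.001, 0.003, -1.0]] w 0.06666726356624472 F [-0.5 -0.5 -0.5] g 0.0 q [-0.51  -0.053  1.371  0.003  1.822 -0.49 ]
side -0.385 21 [ 0.4833 -0.3824  0.1706] 0.175
side -0.375 5 [ 0.4862 -0.3706  0.1701] 0.176
side -0.365 6 [ 0.4877 -0.3601  0.177 ] 0.178
side -0.355 4 [ 0.4874 -0.3513  0.1766] 0.18
side -0.345 4 [ 0.4874 -0.3428  0.1767] 0.181
side -0.335 4 [ 0.4864 -0.3291  0.1811] 0.184
side -0.325 4 [ 0.488  -0.3187  0.1807] 0.196
side -0.315 13 [ 0.4942 -0.3072  0.1859] 0.197
side -0.305 5 [ 0.4904 -0.3046  0.1829] 0.194
[5.76 1.51 0.58]
```

View pics/b.png

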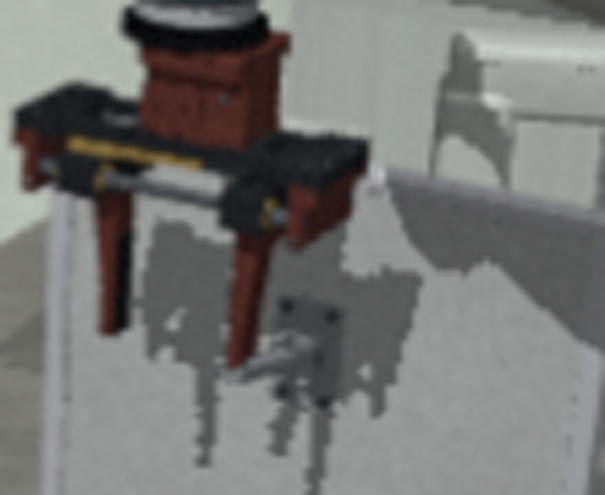

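The hook is out but sits a little above level, with its lip near z 0.195. I press it onto its stop with shut fingers.

Emit:
arm_command(
  steps=[
    {"fingers":0,"tx":-1,"ty":-0.07,"tz":0,"roll":0},
    {"fingers":0,"tx":-2,"ty":-0.07,"tz":0,"roll":0},
    {"fingers":0,"tx":-2.48,"ty":-0.07,"tz":0,"roll":0},
    {"fingers":0,"tx":-2.48,"ty":-0.07,"tz":0,"roll":0},
    {"fingers":0,"tx":-2.48,"ty":-0.07,"tz":0,"roll":0},
    {"fingers":0,"tx":-2.48,"ty":-0.07,"tz":0,"roll":0},
    {"fingers":0,"tx":-2.48,"ty":-0.07,"tz":0,"roll":0},
    {"fingers":0,"tx":-2.48,"ty":-0.07,"tz":0,"roll":0},
    {"fingers":0,"tx":-2.48,"ty":-0.07,"tz":0,"roll":0},
    {"fingers":0,"tx":-2.48,"ty":-0.07,"tz":0.8,"roll":0},
    {"fingers":0,"tx":-2.48,"ty":-0.07,"tz":1.0,"roll":0},
    {"fingers":0,"tx":-2.48,"ty":-0.07,"tz":1.15,"roll":0},
  ],
)

```text
time_s: 8.95
eef_pos: [0.4872, -0.3383, 0.1757]
eef_rot: [-2.243, -2.195, 0.0]
contact_force: [0.5, 0.3, 0.3]
width: 0.0025
grasp_force: 0.4
```

Emit:
arm_command(
  steps=[
    {"fingers":0,"tx":0,"ty":0,"tz":0.1,"roll":0},
    {"fingers":0,"tx":0,"ty":0,"tz":0.2,"roll":0},
    {"fingers":0,"tx":0,"ty":0,"tz":0.3,"roll":0},
    {"fingers":0,"tx":0,"ty":0,"tz":0.35,"roll":0},
  ],
)

```text
time_s: 9.28
eef_pos: [0.4881, -0.3394, 0.1697]
eef_rot: [2.242, 2.193, 0.002]
contact_force: [-8.1, 7.2, 24.3]
width: 0.0008
grasp_force: 12.5
```

Emit:
arm_command(
  steps=[
    {"fingers":0.1,"tx":0,"ty":0,"tz":-1.0,"roll":0},
    {"fingers":1,"tx":0,"ty":0,"tz":-1.6,"roll":0},
    {"fingers":1,"tx":8.2,"ty":1.58,"tz":-1.6,"roll":4.7},
    {"fingers":1,"tx":8.2,"ty":1.58,"tz":-1.6,"roll":4.7},
    {"fingers":1,"tx":8.2,"ty":1.58,"tz":-1.6,"roll":4.7},
    {"fingers":1,"tx":8.2,"ty":1.58,"tz":-1.6,"roll":4.7},
    {"fingers":1,"tx":8.2,"ty":1.58,"tz":-1.6,"roll":4.7},
    {"fingers":1,"tx":8.2,"ty":1.58,"tz":-1.6,"roll":4.7},
    {"fingers":1,"tx":8.2,"ty":1.58,"tz":-1.6,"roll":4.7},
    {"fingers":1,"tx":8.2,"ty":1.58,"tz":-1.6,"roll":4.7},
    {"fingers":1,"tx":8.2,"ty":1.58,"tz":-1.2,"roll":4.7},
    {"fingers":1,"tx":8.2,"ty":1.58,"tz":-1.2,"roll":4.7},
  ],
)

```text
time_s: 10.28
eef_pos: [0.558, -0.0105, 0.2102]
eef_rot: [-2.329, -2.107, 0.002]
contact_force: [0.2, 0.7, -1.6]
width: 0.0771
grasp_force: 0.0
```

Run:
```python
from h import *
s=st();R=Ro.from_rotvec(s['eef_rot']).as_matrix();print('ang',np.degrees(np.arctan2(R[1,0],R[0,0])))
for n in ['side','top']:
    d=np.median([snap(n)[1] for _ in range(4)],0);P=pts(n,d);x,y,z=P[...,0],P[...,1],P[...,2]
    k=(abs(x-.491)<.02)&(y>-.395)&(y<-.285)&(z>.12)&(z<.2)
    for lo in np.arange(-.395,-.285,.01):
        m=k&(y>lo)&(y<lo+.01)
        if m.sum()>1: print(n,lo.round(3),m.sum(),np.median(P[m],0).round(4),z[m].max().round(3))
print(go([.5585,-.0125,.088]))
```

```text
t 10.2833 pos [ 0.558  -0.0105  0.2102] R [[0.1, 0.995, -0.002], [0.995, -0.1, 0.0], [-0.0, -0.002, -1.0]] w 0.07714733008780213 F [ 0.2  0.7 -1.6] g 0.0 q [-0.08  -0.022  1.368 -0.     1.797  0.02 ]
ang 84.2694605547507
side -0.395 21 [ 0.487  -0.3907  0.1706] 0.177
side -0.385 23 [ 0.4827 -0.382   0.1683] 0.176
side -0.375 9 [ 0.4866 -0.3698  0.1695] 0.171
side -0.365 6 [ 0.4889 -0.3597  0.1711] 0.172
side -0.355 8 [ 0.4889 -0.3509  0.1703] 0.173
side -0.345 9 [ 0.4876 -0.3397  0.1703] 0.171
side -0.335 5 [ 0.488  -0.3314  0.1699] 0.171
side -0.325 7 [ 0.4877 -0.3227  0.1681] 0.171
side -0.315 16 [ 0.4907 -0.3068  0.1717] 0.18
side -0.305 8 [ 0.492  -0.3045  0.1718] 0.176
top -0.395 31 [ 0.4898 -0.3902  0.1722] 0.18
top -0.385 20 [ 0.4913 -0.382   0.17  ] 0.178
top -0.375 14 [ 0.4897 -0.3706  0.1709] 0.175
top -0.365 14 [ 0.4923 -0.3595  0.1708] 0.175
top -0.355 12 [ 0.4909 -0.3502  0.17  ] 0.172
top -0.345 15 [ 0.4919 -0.3402  0.1698] 0.174
top -0.335 13 [ 0.4889 -0.3288  0.1701] 0.172
top -0.325 13 [ 0.4917 -0.3197  0.1686] 0.173
top -0.315 13 [ 0.491  -0.3089  0.1788] 0.181
top -0.305 3 [ 0.4915 -0.3046  0.1688] 0.169
[ 0.04 -0.    3.11]
```

Emit:
arm_command(
  steps=[
    {"fingers":1,"tx":0,"ty":0,"tz":1,"roll":0},
    {"fingers":1,"tx":0,"ty":0,"tz":2,"roll":0},
    {"fingers":1,"tx":0,"ty":0,"tz":2.7,"roll":0},
    {"fingers":1,"tx":0,"ty":0,"tz":3.05,"roll":0},
    {"fingers":0.4,"tx":0,"ty":0,"tz":3.05,"roll":0},
    {"fingers":0.4,"tx":0,"ty":0,"tz":3.05,"roll":0},
    {"fingers":0.4,"tx":0,"ty":0,"tz":3.05,"roll":0},
    {"fingers":0.4,"tx":0,"ty":0,"tz":3.05,"roll":0},
    {"fingers":0.4,"tx":0,"ty":0,"tz":3.05,"roll":0},
    {"fingers":0.4,"tx":0,"ty":0,"tz":3.05,"roll":0},
    {"fingers":0.4,"tx":0,"ty":0,"tz":3.05,"roll":0},
    {"fingers":0.4,"tx":0,"ty":0,"tz":3.05,"roll":0},
  ],
)

```text
time_s: 11.68
eef_pos: [0.5591, -0.013, 0.0915]
eef_rot: [2.333, 2.101, 0.003]
contact_force: [0.5, -0.5, 5.2]
width: 0.0518
grasp_force: 30.0
```

Run:
```python
from h import *
s=st()
```

```text
t 11.6833 pos [ 0.5591 -0.013   0.0915] R [[0.104, 0.995, 0.003], [0.995, -0.104, -0.0], [-0.0, 0.003, -1.0]] w 0.0518458323420677 F [ 0.5 -0.5  5.2] g 29.998139888048172 q [-0.084 -0.007  1.564 -0.     1.582  0.02 ]
```

Emit:
arm_command(
  steps=[
    {"fingers":0.4,"tx":0,"ty":0,"tz":-0.5,"roll":0},
    {"fingers":0.4,"tx":0,"ty":0,"tz":-1.2,"roll":0},
    {"fingers":0.4,"tx":0,"ty":0,"tz":-2,"roll":0},
    {"fingers":0.4,"tx":0,"ty":0,"tz":-3,"roll":0},
    {"fingers":0.4,"tx":-0.6,"ty":-0.1,"tz":-3.0,"roll":-1},
    {"fingers":0.4,"tx":-1.4,"ty":-0.3,"tz":-3.0,"roll":-2},
    {"fingers":0.4,"tx":-2.2,"ty":-0.5,"tz":-3,"roll":-3},
    {"fingers":0.4,"tx":-3,"ty":-0.6,"tz":-3,"roll":-4.7},
    {"fingers":0.4,"tx":-4,"ty":-0.8,"tz":-2.5,"roll":-4.7},
    {"fingers":0.4,"tx":-5,"ty":-1,"tz":-2.2,"roll":-4.7},
    {"fingers":0.4,"tx":-5.4,"ty":-1.1,"tz":-2.1,"roll":-4.7},
    {"fingers":0.4,"tx":-5.4,"ty":-1.1,"tz":-2.1,"roll":-4.7},
  ],
)

```text
time_s: 12.68
eef_pos: [0.4893, -0.2265, 0.1707]
eef_rot: [-2.249, -2.188, 0.005]
contact_force: [-0.2, 0.3, -2.1]
width: 0.052
grasp_force: 30.0
```

Run:
```python
from h import *
s=st()
for n in ['side','top']:
    d=np.median([snap(n)[1] for _ in range(4)],0);P=pts(n,d);x,y,z=P[...,0],P[...,1],P[...,2]
    c=np.array(s['eef_pos']);k=(abs(x-c[0])<.085)&(abs(y-c[1])<.075)&(abs(z-(c[2]-.0195))<.008)
    r=cv2.minAreaRect(P[k][:,:2].astype(np.float32)*1000);print('cover top',k.sum(),np.round(r[0],1),np.round(r[1],1),round(r[2],2),np.median(z[k]))
print(go([.492,-.335,.1685]))
```

```text
t 12.6833 pos [ 0.4893 -0.2265  0.1707] R [[0.027, 1.0, -0.005], [1.0, -0.027, 0.001], [0.001, -0.005, -1.0]] w 0.05204650724162898 F [-0.2  0.3 -2.1] g 29.98822331428528 q [-0.495 -0.072  1.487 -0.002  1.732 -0.468]
cover top 893 [ 488.8 -221.7] [120.8 147.3] 87.93 0.15313186954853827
cover top 390 [ 486.  -219.1] [160.2 113.4] 2.68 0.15483143903670088
[-2.82  0.04  0.15]
```

Emit:
arm_command(
  steps=[
    {"fingers":0.4,"tx":-0.5,"ty":0.05,"tz":0.1,"roll":0},
    {"fingers":0.4,"tx":-1,"ty":0.05,"tz":0.1,"roll":0},
    {"fingers":0.4,"tx":-1.4,"ty":0.05,"tz":0.1,"roll":0},
    {"fingers":0.4,"tx":-1.8,"ty":0.05,"tz":0.1,"roll":0},
    {"fingers":0.4,"tx":-2.2,"ty":0.05,"tz":0.1,"roll":0},
    {"fingers":0.4,"tx":-2.6,"ty":0.05,"tz":0.1,"roll":0},
    {"fingers":0.4,"tx":-2.78,"ty":0.05,"tz":0.1,"roll":0},
    {"fingers":0.4,"tx":-2.78,"ty":0.05,"tz":0.1,"roll":0},
    {"fingers":0.4,"tx":-2.78,"ty":0.05,"tz":0.1,"roll":0},
  ],
)

```text
time_s: 13.83
eef_pos: [0.4914, -0.3346, 0.1696]
eef_rot: [-2.246, -2.195, -0.001]
contact_force: [0.1, -0.4, -2.7]
width: 0.052
grasp_force: 30.0
```

Run:
```python
from h import *
s=st()
im,d=snap('side')
b=(290,90,400,180);cv2.imwrite('pics/c.png',cv2.resize(im[b[1]:b[3],b[0]:b[2],::-1],None,fx=5.5,fy=5.5,interpolation=2))
```

```text
t 13.8333 pos [ 0.4914 -0.3346  0.1696] R [[0.023, 1.0, -0.0], [1.0, -0.023, 0.001], [0.001, -0.0, -1.0]] w 0.05201305402694845 F [ 0.1 -0.4 -2.7] g 29.988638386130333 q [-6.550e-01  7.300e-02  1.344e+00  1.000e-03  1.726e+00 -6.320e-01]
```

View pics/c.png

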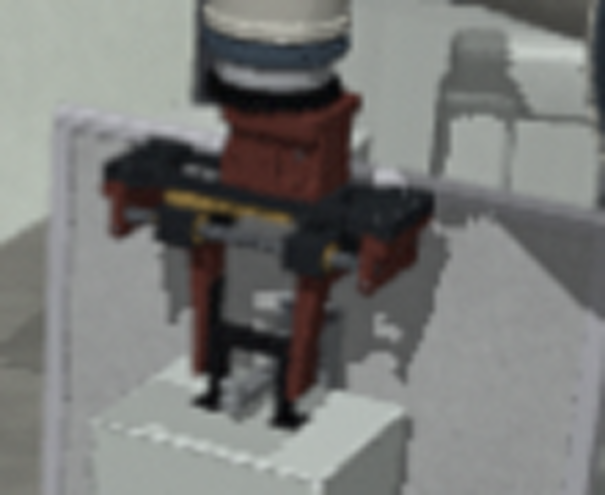

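The picture shows the hook arm through the handle opening, with no contact force. I lower the cover about 20 mm until it is carried, then let go.

Emit:
arm_command(
  steps=[
    {"fingers":0.4,"tx":0,"ty":0,"tz":0.15,"roll":0},
    {"fingers":0.4,"tx":0,"ty":0,"tz":0.3,"roll":0},
    {"fingers":0.4,"tx":0,"ty":0,"tz":0.45,"roll":0},
    {"fingers":0.4,"tx":0,"ty":0,"tz":0.5,"roll":0},
    {"fingers":0.4,"tx":0,"ty":0,"tz":0.5,"roll":0},
  ],
)

```text
time_s: 14.3
eef_pos: [0.4915, -0.3338, 0.1495]
eef_rot: [-2.245, -2.197, -0.0]
contact_force: [0.7, 0.4, -0.9]
width: 0.0519
grasp_force: 30.0
```

Emit:
arm_command(
  steps=[
    {"fingers":0.4,"tx":0,"ty":0,"tz":0.04,"roll":0},
    {"fingers":0.9,"tx":0,"ty":0,"tz":0.04,"roll":0},
    {"fingers":0.9,"tx":0,"ty":0,"tz":0.04,"roll":0},
    {"fingers":0.9,"tx":0,"ty":0,"tz":0.04,"roll":0},
    {"fingers":0.9,"tx":0,"ty":0,"tz":0.04,"roll":0},
    {"fingers":0.9,"tx":0,"ty":0,"tz":0.04,"roll":0},
    {"fingers":0.9,"tx":0,"ty":0,"tz":0.04,"roll":0},
    {"fingers":0.9,"tx":0,"ty":0,"tz":0.04,"roll":0},
    {"fingers":0.9,"tx":0,"ty":0,"tz":-0.5,"roll":0},
    {"fingers":0.9,"tx":0,"ty":0,"tz":-1,"roll":0},
    {"fingers":0.9,"tx":0,"ty":0,"tz":-2,"roll":0},
    {"fingers":0.9,"tx":0,"ty":0,"tz":-3,"roll":0},
  ],
)

```text
time_s: 15.3
eef_pos: [0.4909, -0.3339, 0.2694]
eef_rot: [-2.243, -2.194, 0.001]
contact_force: [1.0, -0.4, -0.6]
width: 0.0791
grasp_force: 0.0
```

Emit:
arm_command(
  steps=[
    {"fingers":0.9,"tx":1,"ty":0,"tz":0,"roll":0},
    {"fingers":0.9,"tx":2,"ty":0,"tz":0,"roll":0},
    {"fingers":0.9,"tx":3,"ty":0,"tz":0,"roll":0},
    {"fingers":0.9,"tx":4,"ty":0,"tz":0,"roll":0},
    {"fingers":0.9,"tx":5,"ty":0,"tz":0,"roll":0},
    {"fingers":0.9,"tx":6,"ty":0,"tz":0,"roll":0},
    {"fingers":0.9,"tx":7,"ty":0,"tz":0,"roll":0},
    {"fingers":0.9,"tx":8,"ty":0,"tz":0,"roll":0},
    {"fingers":0.9,"tx":9,"ty":-1,"tz":0,"roll":0},
    {"fingers":0.9,"tx":10,"ty":-2,"tz":0,"roll":0},
    {"fingers":0.9,"tx":11,"ty":-3,"tz":0,"roll":0},
    {"fingers":0.9,"tx":12,"ty":-4,"tz":0,"roll":0},
  ],
)

```text
time_s: 16.3
eef_pos: [0.382, 0.1071, 0.2697]
eef_rot: [-2.246, -2.196, -0.0]
contact_force: [0.2, 0.5, 1.5]
width: 0.0793
grasp_force: 0.0
```

Run:
```python
from h import *
s=st()
P={};I={}
for n in ['side','top']:
    D=[snap(n) for _ in range(5)];I[n]=np.mean([x[0] for x in D],0).astype(np.uint8);P[n]=pts(n,np.median([x[1] for x in D],0))
    for t in ['cover','vial_s1','vial_m1','vial_l1','block']:
        for r in nets.outline_of(n,t):
            if r['p']<.2: continue
            Q=P[n][r['region']];Q=Q[~np.isnan(Q[:,0])]
            if len(Q): print(n,t,round(r['p'],2),np.round(r['box']),np.round(np.median(Q,0),3),np.round(np.percentile(Q,2,0),3),np.round(np.percentile(Q,98,0),3))
np.savez('p1.npz',**{'P'+n:P[n] for n in P},**{'I'+n:I[n] for n in I})
a=cv2.resize(I['top'][150:240,170:320,::-1],None,fx=5.3,fy=5.3,interpolation=2)
cv2.imwrite('pics/d.png',a)
cv2.imwrite('pics/e.png',cv2.resize(I['side'][110:270,210:410,::-1],None,fx=3.7,fy=3.7,interpolation=2))
```

```text
t 16.3 pos [0.382  0.1071 0.2697] R [[0.023, 1.0, 0.0], [1.0, -0.023, 0.0], [0.0, 0.0, -1.0]] w 0.07931164936386044 F [0.2 0.5 1.5] g 0.0 q [ 0.187 -0.438  1.615  0.     1.964  0.21 ]
side cover 0.73 [230. 222. 299. 264.] [0.542 0.001 0.02 ] [ 0.45  -0.065  0.   ] [0.654 0.051 0.031]
side cover 0.66 [307. 159. 362. 198.] [ 0.455 -0.282  0.118] [ 0.34  -0.398  0.015] [0.561 0.085 0.309]
side cover 0.56 [220. 336. 317. 420.] [0.265 0.415 0.056] [0.213 0.323 0.007] [0.329 0.466 0.106]
side vial_s1 0.57 [246. 289. 254. 306.] [0.445 0.21  0.029] [ 0.438  0.178 -0.   ] [0.459 0.215 0.042]
side vial_s1 0.42 [246. 267. 253. 284.] [0.496 0.148 0.023] [ 0.488  0.113 -0.001] [0.537 0.154 0.043]
side vial_m1 0.7 [206. 293. 224. 321.] [0.489 0.285 0.039] [0.479 0.263 0.002] [0.51  0.295 0.05 ]
side vial_l1 0.76 [206. 294. 224. 320.] [0.489 0.285 0.033] [0.479 0.247 0.001] [0.51  0.295 0.05 ]
side vial_l1 0.5 [159. 265. 183. 284.] [0.675 0.249 0.022] [0.653 0.217 0.002] [0.708 0.271 0.024]
side block 0.6 [230. 225. 298. 264.] [0.542 0.001 0.021] [ 0.453 -0.064  0.002] [0.655 0.051 0.031]
top cover 0.71 [138. 258. 180. 297.] [0.278 0.385 0.056] [0.218 0.317 0.003] [0.332 0.461 0.107]
top cover 0.56 [361. 190. 405. 238.] [ 0.486 -0.324  0.13 ] [ 0.42  -0.387  0.091] [ 0.56  -0.272  0.181]
top vial_m1 0.46 [329. 145. 349. 163.] [ 0.692 -0.192  0.009] [ 0.66  -0.215 -0.   ] [ 0.711 -0.166  0.057]
top vial_l1 0.61 [190. 203. 202. 212.] [0.495 0.273 0.048] [0.48  0.258 0.017] [0.512 0.29  0.052]
top block 0.88 [269. 159. 308. 229.] [ 0.56  -0.015  0.018] [ 0.465 -0.072  0.007] [0.658 0.041 0.034]
```

View pics/d.png

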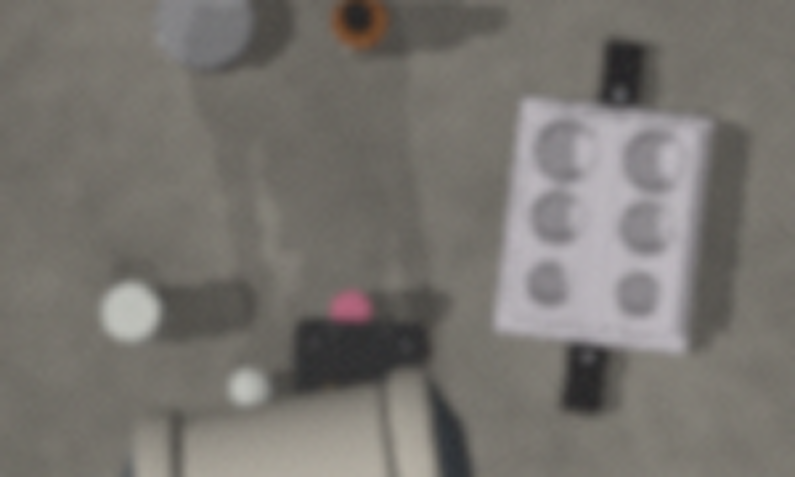

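View pics/e.png

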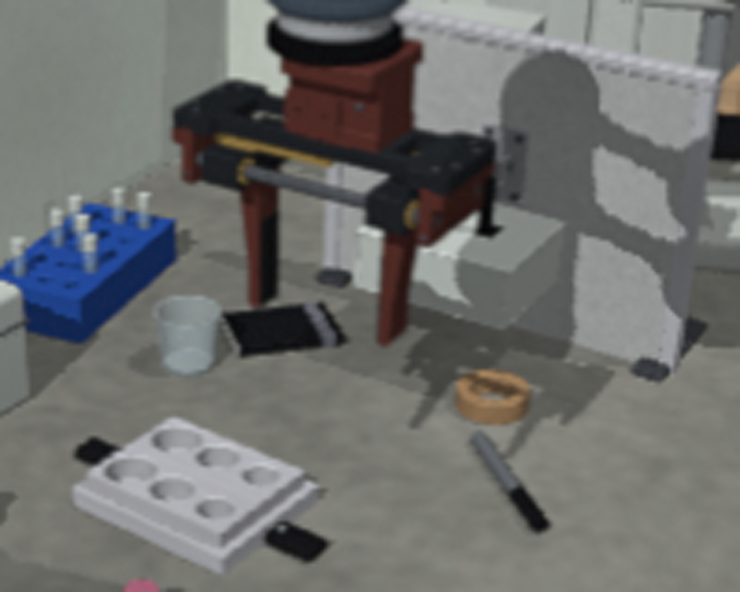

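The cover hangs level on the hook at about (335,180) in the side picture. In the top picture the block shows small holes at the near-x end, medium in the middle and large at the far end. Next I fit the holes and the vial tops.

```bash
cat >> h.py <<'E'
def disc(P,c,zr,rad=.03):
    x,y,z=P[...,0],P[...,1],P[...,2]
    k=(np.hypot(x-c[0],y-c[1])<rad)&(z>zr[0])&(z<zr[1])
    (cx,cy),r=cv2.minEnclosingCircle(P[k][:,:2].astype(np.float32)*1000)
    rr=cv2.minAreaRect(P[k][:,:2].astype(np.float32)*1000)
    return k.sum(),P[k].mean(0).round(4),'enc',round(cx,1),round(cy,1),round(2*r,1),'rect',np.round(rr[0],1),np.round(rr[1],1),'z',np.percentile(P[k][:,2],[50,90]).round(4)
E
python3 - <<'E'
from h import *
f=np.load('p1.npz')
for n in ['top','side']:
    P=f['P'+n]
    print(n,'L',*disc(P,(.495,.273),(.04,.06)));print(n,'S',*disc(P,(.45,.199),(.034,.055),.022))
    x,y,z=P[...,0],P[...,1],P[...,2]
    k=(abs(x-.559)<.09)&(abs(y+.013)<.07)&(z>.025)&(z<.038)
    r=cv2.minAreaRect(P[k][:,:2].astype(np.float32)*1000);print(n,'block top',np.round(r[0],1),np.round(r[1],1),round(r[2],2))
c=np.array([.5588,-.0128]);a=np.radians(-5.9);ux=np.array([np.cos(a),np.sin(a)]);uy=np.array([-ux[1],ux[0]])
H={k:c+i*.042*ux+j*.028*uy for i,k0 in zip((-1,0,1),'sml') for j,k in ((1,k0+'+'),(-1,k0+'-'))}
I=f['Itop'];g=cv2.resize(I[155:235,260:315,::-1],None,fx=7,fy=7,interpolation=2)
for k,p in H.items():
    print(k,p.round(4))
    uv=proj('top',[[p[0]+.5*d*np.cos(t),p[1]+.5*d*np.sin(t),.03] for d in [{'s':.027,'m':.033,'l':.039}[k[0]]] for t in np.linspace(0,6.28,40)])
    cv2.polylines(g,[np.int32((uv-[260,155]+.5)*7)],True,(0,0,255),1)
cv2.imwrite('pics/f.png',g)
E
```

```text
top L 95 [0.4962 0.2749 0.0482] enc 496.4 275.4 35.3 rect [495.4 274.6] [33.  32.7] z [0.0484 0.0509]
top S 38 [0.451  0.2019 0.0425] enc 450.4 201.7 22.2 rect [451.1 201.4] [19.9 20.1] z [0.0425 0.0449]
top block top [558.8 -14.8] [103.9 132.1] 84.15
side L 174 [0.4937 0.2796 0.0476] enc 495.2 277.6 36.5 rect [495.4 278.4] [34.8 34.5] z [0.0484 0.0496]
side S 73 [0.4475 0.206  0.0401] enc 449.1 204.5 24.4 rect [448.4 204.7] [21.4 23.1] z [0.0409 0.0418]
side block top [557.4 -12.7] [106.7 133.6] 84.2
s+ [0.5199 0.0194]
s- [ 0.5141 -0.0363]
m+ [0.5617 0.0151]
m- [ 0.5559 -0.0407]
l+ [0.6035 0.0107]
l- [ 0.5977 -0.045 ]
```

View pics/f.png

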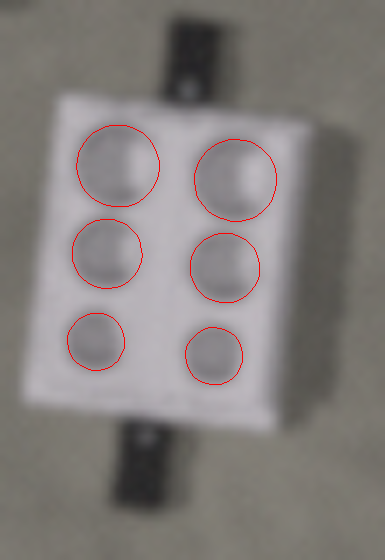

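The projected circles fall on the holes within about 1 mm. The tall white vial reads 35 mm across and 48 mm high, so it is the large one. The other white vial reads 42 mm high, so it is small. I take the large one first.

Emit:
arm_command(
  steps=[
    {"fingers":0.9,"tx":1,"ty":0.6,"tz":0,"roll":0},
    {"fingers":0.9,"tx":1.8,"ty":1.1,"tz":0.3,"roll":0},
    {"fingers":0.9,"tx":2.6,"ty":1.6,"tz":0.8,"roll":0},
    {"fingers":0.9,"tx":3.4,"ty":2.2,"tz":1.5,"roll":0},
    {"fingers":0.9,"tx":4.26,"ty":2.74,"tz":2.2,"roll":0},
    {"fingers":0.9,"tx":4.26,"ty":2.74,"tz":3,"roll":0},
    {"fingers":0.9,"tx":4.26,"ty":2.74,"tz":3.5,"roll":0},
    {"fingers":0.9,"tx":4.26,"ty":2.74,"tz":3.5,"roll":0},
    {"fingers":0.9,"tx":4.26,"ty":2.74,"tz":3.5,"roll":0},
  ],
)

```text
time_s: 18.05
eef_pos: [0.4959, 0.2736, 0.1285]
eef_rot: [-2.245, -2.196, 0.006]
contact_force: [0.2, -0.6, 0.9]
width: 0.0792
grasp_force: 0.0
```

Run:
```python
from h import *
s=st()
P=pts('side',np.median([snap('side')[1] for _ in range(4)],0))
print('L',*disc(P,(.495,.275),(.04,.06)))
print(go([.4955,.2750,.025]))
```

```text
t 18.05 pos [0.4959 0.2736 0.1285] R [[0.022, 1.0, -0.003], [1.0, -0.022, -0.002], [-0.002, -0.003, -1.0]] w 0.0791915277555983 F [ 0.2 -0.6  0.9] g 0.0 q [ 0.444  0.006  1.485 -0.     1.655  0.466]
L 175 [0.4939 0.2796 0.0475] enc 496.6 277.1 37.4 rect [495.7 277.6] [35.3 35. ] z [0.0484 0.0494]
[ 0.02 -0.07  2.71]
```

Emit:
arm_command(
  steps=[
    {"fingers":0.9,"tx":0.05,"ty":0,"tz":0.9,"roll":0},
    {"fingers":0.9,"tx":0.05,"ty":0,"tz":1.8,"roll":0},
    {"fingers":0.9,"tx":0.05,"ty":0,"tz":2.4,"roll":0},
    {"fingers":0.9,"tx":0.05,"ty":0,"tz":2.6,"roll":0},
    {"fingers":0.3,"tx":0.05,"ty":0,"tz":2.6,"roll":0},
    {"fingers":0.3,"tx":0.05,"ty":0,"tz":2.6,"roll":0},
    {"fingers":0.3,"tx":0.05,"ty":0,"tz":2.6,"roll":0},
    {"fingers":0.3,"tx":0.05,"ty":0,"tz":2.6,"roll":0},
    {"fingers":0.3,"tx":0.05,"ty":0,"tz":2.6,"roll":0},
    {"fingers":0.3,"tx":0.05,"ty":0,"tz":2.6,"roll":0},
    {"fingers":0.3,"tx":0.05,"ty":0,"tz":2.6,"roll":0},
    {"fingers":0.3,"tx":0.05,"ty":0,"tz":2.6,"roll":0},
  ],
)

```text
time_s: 19.25
eef_pos: [0.4972, 0.2761, 0.0265]
eef_rot: [2.246, 2.196, 0.002]
contact_force: [0.3, -0.1, 3.0]
width: 0.0358
grasp_force: 30.0
```

Emit:
arm_command(
  steps=[
    {"fingers":0.9,"tx":0,"ty":0,"tz":0,"roll":0},
    {"fingers":0.9,"tx":0,"ty":0,"tz":0,"roll":0},
    {"fingers":0.9,"tx":0,"ty":0,"tz":0,"roll":0},
    {"fingers":0.9,"tx":0,"ty":0,"tz":0,"roll":0},
    {"fingers":0.9,"tx":0,"ty":0,"tz":0,"roll":0},
    {"fingers":0.9,"tx":0,"ty":0,"tz":0,"roll":-7},
    {"fingers":0.9,"tx":0,"ty":0,"tz":0,"roll":-14},
    {"fingers":0.9,"tx":0,"ty":0,"tz":0,"roll":-21},
    {"fingers":0.9,"tx":0,"ty":0,"tz":0,"roll":-28},
    {"fingers":0.9,"tx":0,"ty":0,"tz":0,"roll":-35},
    {"fingers":0.9,"tx":0,"ty":0,"tz":0,"roll":-42},
    {"fingers":0.9,"tx":0,"ty":0,"tz":0,"roll":-49},
  ],
)

```text
time_s: 20.25
eef_pos: [0.4968, 0.2759, 0.0257]
eef_rot: [-1.124, -2.933, 0.0]
contact_force: [-1.0, 0.8, 0.3]
width: 0.0789
grasp_force: 0.0
```

Emit:
arm_command(
  steps=[
    {"fingers":0.9,"tx":0,"ty":0,"tz":0,"roll":-7},
    {"fingers":0.9,"tx":0,"ty":0,"tz":0,"roll":-14},
    {"fingers":0.9,"tx":0,"ty":0,"tz":0,"roll":-21},
    {"fingers":0.9,"tx":0,"ty":0,"tz":0,"roll":-28},
    {"fingers":0.9,"tx":0,"ty":0,"tz":0,"roll":-35},
    {"fingers":0.9,"tx":0,"ty":0,"tz":0,"roll":-41},
    {"fingers":0.3,"tx":0,"ty":0,"tz":0,"roll":-41},
    {"fingers":0.3,"tx":0,"ty":0,"tz":0,"roll":-41},
    {"fingers":0.3,"tx":0,"ty":0,"tz":0,"roll":-41},
    {"fingers":0.3,"tx":0,"ty":0,"tz":0,"roll":-41},
    {"fingers":0.3,"tx":0,"ty":0,"tz":0,"roll":-41},
    {"fingers":0.3,"tx":0,"ty":0,"tz":0,"roll":-41},
  ],
)

```text
time_s: 21.25
eef_pos: [0.4969, 0.2759, 0.0258]
eef_rot: [0.036, 3.141, -0.0]
contact_force: [-1.1, 0.4, 0.5]
width: 0.0426
grasp_force: 0.0
```

Emit:
arm_command(
  steps=[
    {"fingers":0.3,"tx":0,"ty":0,"tz":0,"roll":0},
    {"fingers":0.3,"tx":0,"ty":0,"tz":0,"roll":0},
    {"fingers":0.3,"tx":0,"ty":0,"tz":-0.5,"roll":0},
    {"fingers":0.3,"tx":0,"ty":0,"tz":-1.3,"roll":0},
    {"fingers":0.3,"tx":0,"ty":0,"tz":-2,"roll":0},
  ],
)

```text
time_s: 21.67
eef_pos: [0.4962, 0.2756, 0.106]
eef_rot: [-0.035, -3.139, 0.002]
contact_force: [0.6, 0.6, 0.2]
width: 0.0354
grasp_force: 30.0
```

Run:
```python
from h import *
s=st()
P=pts('side',np.median([snap('side')[1] for _ in range(4)],0))
z0=s['eef_pos'][2]
print('L',*disc(P,s['eef_pos'],(z0+.015,z0+.027),.025))
print(go([.6035,.0107,.106]))
```

```text
t 21.6667 pos [0.4962 0.2756 0.106 ] R [[-1.0, 0.023, -0.002], [0.023, 1.0, -0.001], [0.002, -0.001, -1.0]] w 0.03540101254165558 F [0.6 0.6 0.2] g 29.99921143054962 q [ 0.447  0.015  1.516 -0.     1.613 -1.101]
L 123 [0.4892 0.2744 0.1296] enc 490.0 275.4 45.8 rect [488.7 272.7] [28.7 42.1] z [0.1311 0.1325]
[-2.8  -6.57  0.01]
```

Emit:
arm_command(
  steps=[
    {"fingers":0.3,"tx":-0.4,"ty":-0.9,"tz":0,"roll":0},
    {"fingers":0.3,"tx":-0.8,"ty":-1.8,"tz":0,"roll":0},
    {"fingers":0.3,"tx":-1.2,"ty":-2.7,"tz":0,"roll":0},
    {"fingers":0.3,"tx":-1.6,"ty":-3.6,"tz":0,"roll":0},
    {"fingers":0.3,"tx":-2,"ty":-4.5,"tz":0,"roll":0},
    {"fingers":0.3,"tx":-2.3,"ty":-5.3,"tz":0,"roll":0},
    {"fingers":0.3,"tx":-2.6,"ty":-6,"tz":0,"roll":0},
    {"fingers":0.3,"tx":-2.82,"ty":-6.59,"tz":0,"roll":0},
    {"fingers":0.3,"tx":-2.82,"ty":-6.59,"tz":0,"roll":0},
    {"fingers":0.3,"tx":-2.82,"ty":-6.59,"tz":0.6,"roll":0},
    {"fingers":0.3,"tx":-2.82,"ty":-6.59,"tz":0.9,"roll":0},
    {"fingers":0.3,"tx":-2.82,"ty":-6.59,"tz":0.9,"roll":0},
  ],
)

```text
time_s: 22.87
eef_pos: [0.6006, 0.0105, 0.0639]
eef_rot: [-0.035, -3.132, -0.001]
contact_force: [-0.5, -0.1, -1.2]
width: 0.035
grasp_force: 30.0
```

Run:
```python
from h import *
s=st();print(go([.604,.0097,.062]))
```

```text
t 22.8667 pos [0.6006 0.0105 0.0639] R [[-1.0, 0.022, -0.009], [0.022, 1.0, 0.001], [0.009, 0.0, -1.0]] w 0.03503338367137376 F [-0.5 -0.1 -1.2] g 29.999504685401917 q [-0.039  0.128  1.472  0.     1.55  -1.588]
[-0.09 -0.02  0.05]
```

Emit:
arm_command(
  steps=[
    {"fingers":0.3,"tx":-0.04,"ty":-0.02,"tz":0,"roll":0},
    {"fingers":0.3,"tx":-0.04,"ty":-0.02,"tz":0,"roll":0},
    {"fingers":0.3,"tx":-0.04,"ty":-0.02,"tz":0,"roll":0},
  ],
)

```text
time_s: 23.12
eef_pos: [0.6058, 0.0095, 0.0709]
eef_rot: [0.034, 3.14, -0.0]
contact_force: [0.1, 1.8, -0.7]
width: 0.0355
grasp_force: 30.0
```

Run:
```python
from h import *
s=st();print(go([.604,.0097,.062]))
```

```text
t 23.1167 pos [0.6058 0.0095 0.0709] R [[-1.0, 0.022, 0.001], [0.022, 1.0, -0.0], [-0.001, -0.0, -1.0]] w 0.03547357175670422 F [ 0.1  1.8 -0.7] g 29.999307990074158 q [-0.04   0.128  1.46   0.     1.552 -1.59 ]
[0.05 0.   0.22]
```

Emit:
arm_command(
  steps=[
    {"fingers":0.3,"tx":0.04,"ty":0,"tz":0.1,"roll":0},
    {"fingers":0.3,"tx":0.04,"ty":0,"tz":0.25,"roll":0},
    {"fingers":0.3,"tx":0.04,"ty":0,"tz":0.4,"roll":0},
    {"fingers":0.3,"tx":0.04,"ty":0,"tz":0.5,"roll":0},
    {"fingers":0.3,"tx":0.04,"ty":0,"tz":0.55,"roll":0},
    {"fingers":0.3,"tx":0.04,"ty":0,"tz":0.6,"roll":0},
  ],
)

```text
time_s: 23.62
eef_pos: [0.6035, 0.009, 0.0451]
eef_rot: [-0.035, -3.141, 0.0]
contact_force: [0.1, 0.2, -1.0]
width: 0.0357
grasp_force: 30.0
```

Emit:
arm_command(
  steps=[
    {"fingers":0.3,"tx":0,"ty":0,"tz":0.1,"roll":0},
    {"fingers":0.3,"tx":0,"ty":0,"tz":0.18,"roll":0},
    {"fingers":0.3,"tx":0,"ty":0,"tz":0.22,"roll":0},
    {"fingers":0.3,"tx":0,"ty":0,"tz":0.22,"roll":0},
  ],
)

```text
time_s: 23.95
eef_pos: [0.6034, 0.0091, 0.0364]
eef_rot: [-0.035, -3.14, -0.0]
contact_force: [0.3, -0.8, 0.7]
width: 0.0355
grasp_force: 30.0
```

Emit:
arm_command(
  steps=[
    {"fingers":0.85,"tx":0,"ty":0,"tz":0,"roll":0},
    {"fingers":0.85,"tx":0,"ty":0,"tz":0,"roll":0},
    {"fingers":0.85,"tx":0,"ty":0,"tz":0,"roll":0},
    {"fingers":0.85,"tx":0,"ty":0,"tz":0,"roll":0},
    {"fingers":0.85,"tx":0,"ty":0,"tz":-1,"roll":0},
    {"fingers":0.85,"tx":0,"ty":0,"tz":-2,"roll":0},
    {"fingers":0.85,"tx":0.7,"ty":0.7,"tz":-2.3,"roll":0},
    {"fingers":0.85,"tx":1.3,"ty":1.4,"tz":-2.3,"roll":0},
    {"fingers":0.85,"tx":1.9,"ty":2.1,"tz":-2.3,"roll":0},
    {"fingers":0.85,"tx":2.5,"ty":2.9,"tz":-2.3,"roll":0},
    {"fingers":0.85,"tx":3.2,"ty":3.7,"tz":-2.3,"roll":0},
    {"fingers":0.85,"tx":3.91,"ty":4.75,"tz":-2.3,"roll":0},
  ],
)

```text
time_s: 24.95
eef_pos: [0.4555, 0.195, 0.1295]
eef_rot: [0.037, 3.141, 0.0]
contact_force: [-0.1, 0.9, 0.7]
width: 0.0745
grasp_force: 0.0
```

Emit:
arm_command(
  steps=[
    {"fingers":0.85,"tx":0,"ty":0,"tz":0,"roll":0},
    {"fingers":0.85,"tx":0,"ty":0,"tz":0,"roll":0},
    {"fingers":0.85,"tx":0,"ty":0,"tz":0,"roll":0},
  ],
)

```text
time_s: 25.2
eef_pos: [0.4573, 0.1941, 0.1293]
eef_rot: [0.034, 3.14, -0.001]
contact_force: [-0.4, 0.8, -0.3]
width: 0.0746
grasp_force: 0.0
```

Run:
```python
from h import *
s=st()
D=[snap('side') for _ in range(4)]
P=pts('side',np.median([d[1] for d in D],0))
print('S',*disc(P,(.45,.203),(.034,.055),.022))
print('Lin',*disc(P,(.6035,.009),(.048,.066),.025))
cv2.imwrite('pics/g.png',cv2.resize(D[0][0][180:320,190:320,::-1],None,fx=4.2,fy=4.2,interpolation=2))
print(go([.4512,.2025,.025]))
```

```text
t 25.2 pos [0.4573 0.1941 0.1293] R [[-1.0, 0.021, 0.001], [0.021, 1.0, -0.0], [-0.001, -0.0, -1.0]] w 0.07462503753356026 F [-0.4  0.8 -0.3] g 0.0 q [ 3.330e-01 -1.880e-01  1.666e+00 -1.000e-03  1.663e+00 -1.216e+00]
S 73 [0.4476 0.206  0.0402] enc 448.9 204.1 25.2 rect [448.6 204.5] [21.5 23.2] z [0.041  0.0421]
Lin 19 [0.5967 0.0025 0.0572] enc 592.9 3.0 25.6 rect [593.6   2.3] [18.6 20.4] z [0.0575 0.0583]
[0.17 0.23 2.6 ]
```

View pics/g.png

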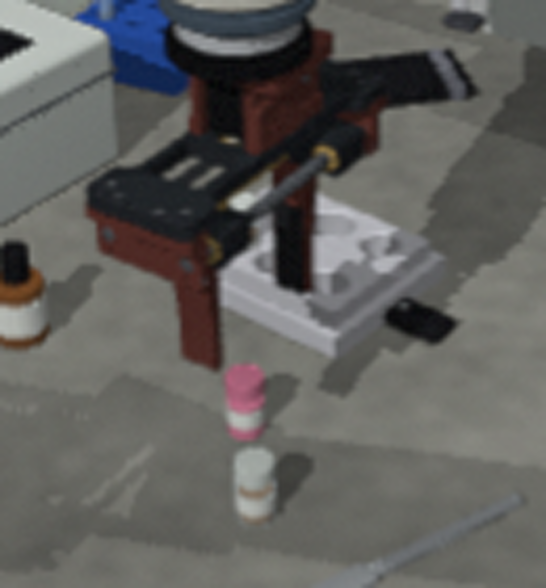

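The side crop shows the white small vial at (250,297) px in the full picture. The pink one stands behind it and stays clear of the fingers. The large vial's top is at 57.5 mm, so it is fully seated. I take the small vial next.

Emit:
arm_command(
  steps=[
    {"fingers":0.85,"tx":0.16,"ty":0.22,"tz":0,"roll":0},
    {"fingers":0.85,"tx":0.16,"ty":0.22,"tz":0.8,"roll":0},
    {"fingers":0.85,"tx":0.16,"ty":0.22,"tz":1.6,"roll":0},
    {"fingers":0.85,"tx":0.16,"ty":0.22,"tz":2.3,"roll":0},
    {"fingers":0.85,"tx":0.16,"ty":0.22,"tz":2.62,"roll":0},
    {"fingers":0.85,"tx":0.16,"ty":0.22,"tz":2.62,"roll":0},
    {"fingers":0.15,"tx":0.16,"ty":0.22,"tz":2.62,"roll":0},
    {"fingers":0.15,"tx":0.16,"ty":0.22,"tz":2.62,"roll":0},
    {"fingers":0.15,"tx":0.16,"ty":0.22,"tz":2.62,"roll":0},
    {"fingers":0.15,"tx":0.16,"ty":0.22,"tz":2.62,"roll":0},
    {"fingers":0.15,"tx":0.16,"ty":0.22,"tz":2.62,"roll":0},
    {"fingers":0.15,"tx":0.16,"ty":0.22,"tz":2.62,"roll":0},
  ],
)

```text
time_s: 26.4
eef_pos: [0.4512, 0.2033, 0.0251]
eef_rot: [0.035, 3.14, 0.001]
contact_force: [0.6, -0.2, 0.0]
width: 0.0383
grasp_force: 0.0
```

Emit:
arm_command(
  steps=[
    {"fingers":0.15,"tx":0,"ty":0,"tz":0,"roll":0},
    {"fingers":0.15,"tx":0,"ty":0,"tz":0,"roll":0},
    {"fingers":0.15,"tx":0,"ty":0,"tz":0,"roll":0},
    {"fingers":0.15,"tx":0,"ty":0,"tz":0,"roll":0},
  ],
)

```text
time_s: 26.73
eef_pos: [0.4508, 0.2032, 0.0244]
eef_rot: [0.035, 3.141, 0.0]
contact_force: [0.4, 1.0, 1.4]
width: 0.0232
grasp_force: 30.0
```

Emit:
arm_command(
  steps=[
    {"fingers":0.6,"tx":0,"ty":0,"tz":0,"roll":0},
    {"fingers":0.6,"tx":0,"ty":0,"tz":0,"roll":0},
    {"fingers":0.6,"tx":0,"ty":0,"tz":0,"roll":0},
    {"fingers":0.6,"tx":0,"ty":0,"tz":0,"roll":0},
    {"fingers":0.6,"tx":0,"ty":0,"tz":0,"roll":7},
    {"fingers":0.6,"tx":0,"ty":0,"tz":0,"roll":14},
    {"fingers":0.6,"tx":0,"ty":0,"tz":0,"roll":21},
    {"fingers":0.6,"tx":0,"ty":0,"tz":0,"roll":28},
    {"fingers":0.6,"tx":0,"ty":0,"tz":0,"roll":35},
    {"fingers":0.6,"tx":0,"ty":0,"tz":0,"roll":42},
    {"fingers":0.6,"tx":0,"ty":0,"tz":0,"roll":49},
  ],
)

```text
time_s: 27.65
eef_pos: [0.4507, 0.2031, 0.0241]
eef_rot: [-1.343, -2.84, 0.0]
contact_force: [-0.2, 0.6, -0.6]
width: 0.0531
grasp_force: 0.0
```

Emit:
arm_command(
  steps=[
    {"fingers":0.6,"tx":0,"ty":0,"tz":0,"roll":7},
    {"fingers":0.6,"tx":0,"ty":0,"tz":0,"roll":14},
    {"fingers":0.6,"tx":0,"ty":0,"tz":0,"roll":21},
    {"fingers":0.6,"tx":0,"ty":0,"tz":0,"roll":28},
    {"fingers":0.6,"tx":0,"ty":0,"tz":0,"roll":35},
    {"fingers":0.6,"tx":0,"ty":0,"tz":0,"roll":41},
    {"fingers":0.15,"tx":0,"ty":0,"tz":0,"roll":41},
    {"fingers":0.15,"tx":0,"ty":0,"tz":0,"roll":41},
    {"fingers":0.15,"tx":0,"ty":0,"tz":0,"roll":41},
    {"fingers":0.15,"tx":0,"ty":0,"tz":0,"roll":41},
    {"fingers":0.15,"tx":0,"ty":0,"tz":0,"roll":41},
    {"fingers":0.15,"tx":0,"ty":0,"tz":0,"roll":41},
  ],
)

```text
time_s: 28.65
eef_pos: [0.4508, 0.2031, 0.0242]
eef_rot: [-2.245, -2.198, 0.0]
contact_force: [-0.3, 0.1, 0.2]
width: 0.0233
grasp_force: 30.0
```

Emit:
arm_command(
  steps=[
    {"fingers":0.15,"tx":0,"ty":0,"tz":0,"roll":0},
    {"fingers":0.15,"tx":0,"ty":0,"tz":0,"roll":0},
    {"fingers":0.15,"tx":0,"ty":0,"tz":-0.5,"roll":0},
    {"fingers":0.15,"tx":0,"ty":0,"tz":-1.3,"roll":0},
    {"fingers":0.15,"tx":0,"ty":0,"tz":-2,"roll":0},
    {"fingers":0.15,"tx":0,"ty":0,"tz":-2,"roll":0},
  ],
)

```text
time_s: 29.15
eef_pos: [0.4534, 0.2042, 0.111]
eef_rot: [2.243, 2.194, 0.014]
contact_force: [0.7, 0.2, 0.9]
width: 0.0229
grasp_force: 30.0
```

Run:
```python
from h import *
s=st()
c=np.array([.604,.0097])-np.array([.6035,.0107])+[.5588,-.0128]-0*1
print(go([.5203,.0182,.106]))
```

```text
t 29.15 pos [0.4534 0.2042 0.111 ] R [[0.022, 1.0, 0.009], [1.0, -0.022, 0.004], [0.004, 0.009, -1.0]] w 0.022890423526459168 F [0.7 0.2 0.9] g 29.99073475599289 q [ 0.355 -0.191  1.701  0.     1.622  0.377]
[-4.61  1.77  0.12]
```

Emit:
arm_command(
  steps=[
    {"fingers":0.15,"tx":-0.8,"ty":0.3,"tz":0,"roll":0},
    {"fingers":0.15,"tx":-1.6,"ty":0.6,"tz":0,"roll":0},
    {"fingers":0.15,"tx":-2.4,"ty":0.9,"tz":0,"roll":0},
    {"fingers":0.15,"tx":-3.2,"ty":1.2,"tz":0,"roll":0},
    {"fingers":0.15,"tx":-3.9,"ty":1.5,"tz":0,"roll":0},
    {"fingers":0.15,"tx":-4.4,"ty":1.75,"tz":0,"roll":0},
    {"fingers":0.15,"tx":-4.59,"ty":1.83,"tz":0,"roll":0},
    {"fingers":0.15,"tx":-4.59,"ty":1.83,"tz":0.4,"roll":0},
    {"fingers":0.15,"tx":-4.59,"ty":1.83,"tz":0.9,"roll":0},
    {"fingers":0.15,"tx":-4.59,"ty":1.83,"tz":0.9,"roll":0},
    {"fingers":0.15,"tx":-4.59,"ty":1.83,"tz":0.9,"roll":0},
    {"fingers":0.15,"tx":-4.59,"ty":1.83,"tz":0.9,"roll":0},
  ],
)

```text
time_s: 30.15
eef_pos: [0.5199, 0.0185, 0.0689]
eef_rot: [2.245, 2.197, 0.001]
contact_force: [-0.1, -0.5, 1.1]
width: 0.0234
grasp_force: 30.0
```

Run:
```python
from h import *
s=st()
print(go([.5201,.0180,.046]))
```

```text
t 30.15 pos [0.5199 0.0185 0.0689] R [[0.021, 1.0, 0.0], [1.0, -0.021, 0.0], [0.0, 0.0, -1.0]] w 0.023368752106660177 F [-0.1 -0.5  1.1] g 29.990825951099396 q [-0.03  -0.1    1.694  0.     1.547 -0.008]
[-0.01  0.    0.57]
```

Emit:
arm_command(
  steps=[
    {"fingers":0.15,"tx":-0.01,"ty":0,"tz":0.15,"roll":0},
    {"fingers":0.15,"tx":-0.01,"ty":0,"tz":0.3,"roll":0},
    {"fingers":0.15,"tx":-0.01,"ty":0,"tz":0.42,"roll":0},
    {"fingers":0.15,"tx":-0.01,"ty":0,"tz":0.52,"roll":0},
    {"fingers":0.15,"tx":-0.01,"ty":0,"tz":0.6,"roll":0},
    {"fingers":0.15,"tx":-0.01,"ty":0,"tz":0.6,"roll":0},
  ],
)

```text
time_s: 30.65
eef_pos: [0.5194, 0.0176, 0.0432]
eef_rot: [-2.245, -2.196, 0.001]
contact_force: [-0.4, 0.1, -0.5]
width: 0.0229
grasp_force: 30.0
```

Emit:
arm_command(
  steps=[
    {"fingers":0.15,"tx":0,"ty":0,"tz":0.1,"roll":0},
    {"fingers":0.15,"tx":0,"ty":0,"tz":0.18,"roll":0},
    {"fingers":0.15,"tx":0,"ty":0,"tz":0.22,"roll":0},
    {"fingers":0.15,"tx":0,"ty":0,"tz":0.22,"roll":0},
  ],
)

```text
time_s: 30.98
eef_pos: [0.5195, 0.0175, 0.0349]
eef_rot: [-2.246, -2.196, 0.001]
contact_force: [0.7, 0.9, -0.6]
width: 0.0229
grasp_force: 30.0
```

Emit:
arm_command(
  steps=[
    {"fingers":0.5,"tx":0,"ty":0,"tz":0,"roll":0},
    {"fingers":0.5,"tx":0,"ty":0,"tz":0,"roll":0},
    {"fingers":0.5,"tx":0,"ty":0,"tz":0,"roll":0},
    {"fingers":0.5,"tx":0,"ty":0,"tz":-0.8,"roll":0},
    {"fingers":0.9,"tx":0,"ty":0,"tz":-1.8,"roll":0},
    {"fingers":0.9,"tx":0,"ty":0,"tz":-2.8,"roll":0},
    {"fingers":0.9,"tx":0,"ty":0,"tz":-3.8,"roll":0},
    {"fingers":0.9,"tx":-1,"ty":-0.1,"tz":-4.8,"roll":0},
    {"fingers":0.9,"tx":-2,"ty":-0.2,"tz":-5.7,"roll":0},
    {"fingers":0.9,"tx":-3,"ty":-0.3,"tz":-5.7,"roll":0},
    {"fingers":0.9,"tx":-4,"ty":-0.4,"tz":-5.7,"roll":0},
    {"fingers":0.9,"tx":-4,"ty":-0.4,"tz":-5.7,"roll":0},
  ],
)

```text
time_s: 31.98
eef_pos: [0.4999, -0.1458, 0.2656]
eef_rot: [2.246, 2.191, 0.0]
contact_force: [0.3, 0.0, -0.6]
width: 0.0787
grasp_force: 0.0
```

Run:
```python
from h import *
s=st()
for n in ['side','top']:
    D=[snap(n) for _ in range(4)];P=pts(n,np.median([d[1] for d in D],0));x,y,z=P[...,0],P[...,1],P[...,2]
    print('L',*disc(P,(.6035,.009),(.048,.066),.025))
    print('S',*disc(P,(.5195,.0175),(.042,.06),.02))
    k=(abs(x-.49)<.035)&(abs(y+.335)<.03)&(z>.172)&(z<.192)
    if k.sum()>5:
        r=cv2.minAreaRect(P[k][:,:2].astype(np.float32)*1000);print('bar',k.sum(),np.round(r[0],1),np.round(r[1],1),round(r[2],2),np.median(P[k],0))
    k=(abs(x-.49)<.085)&(abs(y+.33)<.075)&(z>.12)&(z<.14)
    r=cv2.minAreaRect(P[k][:,:2].astype(np.float32)*1000);print('top',k.sum(),np.round(r[0],1),np.round(r[1],1),round(r[2],2),np.median(P[k],0))
    if n=='side': cv2.imwrite('pics/i.png',cv2.resize(D[0][0][100:300,180:420,::-1],None,fx=3,fy=3,interpolation=2))
print(go([.4915,-.3338,.20]))
```

```text
t 31.9833 pos [ 0.4999 -0.1458  0.2656] R [[0.025, 1.0, 0.003], [1.0, -0.025, -0.003], [-0.003, 0.003, -1.0]] w 0.07866319673145006 F [ 0.3  0.  -0.6] g 0.0 q [-0.348 -0.112  1.356 -0.002  1.894 -0.324]
L 103 [0.5988 0.014  0.0563] enc 600.6 10.5 36.7 rect [601.   11.3] [33.9 33.8] z [0.0577 0.0587]
S 57 [0.5157 0.0207 0.0498] enc 517.3 18.6 24.9 rect [517.4  18.3] [19.3 22.6] z [0.0513 0.0526]
bar 75 [ 491.6 -322. ] [52.9 32.4] 1.17 [ 0.48900542 -0.32529843  0.1791481 ]
top 795 [ 489.8 -337.9] [134.8 145.3] 88.79 [ 0.47896374 -0.31515694  0.13044031]
L 97 [0.6028 0.0082 0.0578] enc 603.0 8.5 35.6 rect [603.    8.1] [33.7 33.9] z [0.0581 0.061 ]
S 41 [0.5184 0.0165 0.0529] enc 518.4 16.7 22.3 rect [519.2  16.5] [19.7 19.6] z [0.0524 0.0555]
bar 120 [ 491.5 -332. ] [44.9 44.5] 45.19 [ 0.49114019 -0.32996314  0.17981498]
top 1438 [ 490.6 -331.7] [118.7 146.3] 88.46 [ 0.47788524 -0.33215056  0.13022625]
[-4.83 -0.12  1.58]
```

View pics/i.png

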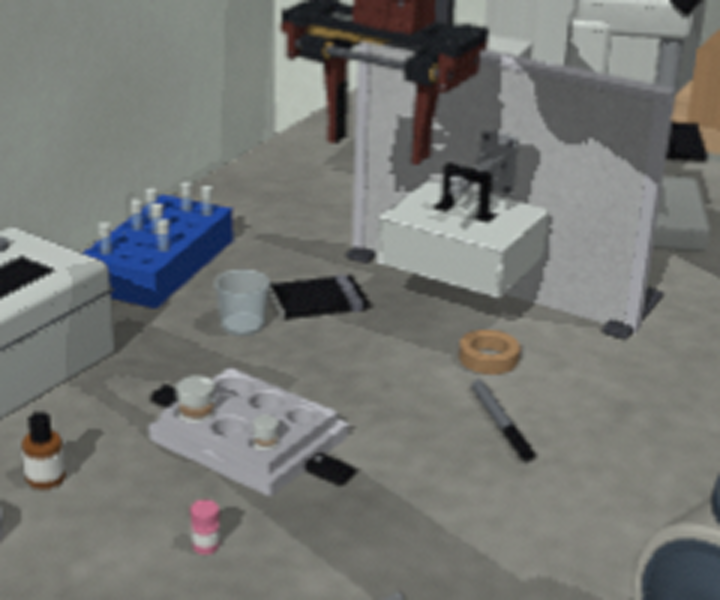

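Both vials are seated and the cover hangs level. Before closing up I check the whole view once for any vial outside my crops.

Run:
```python
from h import *
for n in ['top','side']:
    im,d=snap(n,'full_'+n+'.png');P=pts(n,d)
    for t in ['vial_s1','vial_m1','vial_l1']:
        for r in nets.outline_of(n,t):
            Q=P[r['region']];print(n,t,round(r['p'],2),np.round(r['box']),np.nanmedian(Q,0).round(3))
a=cv2.imread('pics/full_top.png');b=cv2.imread('pics/side0.png');b=cv2.resize(b,None,fx=.75,fy=.75)
cv2.imwrite('pics/j.png',cv2.resize(a,None,fx=1.4,fy=1.4))
```

```text
top vial_l1 0.58 [271. 174. 285. 184.] [0.6   0.008 0.058]
side vial_s1 0.5 [246. 268. 254. 285.] [0.495 0.15  0.025]
side vial_s1 0.46 [231. 224. 300. 268.] [0.539 0.004 0.02 ]
side vial_s1 0.44 [189. 237. 202. 267.] [0.672 0.15  0.036]
side vial_m1 0.55 [302. 157. 363. 198.] [ 0.474 -0.294  0.127]
side vial_l1 0.73 [239. 226. 250. 243.] [0.596 0.018 0.051]
```

View pics/j.png

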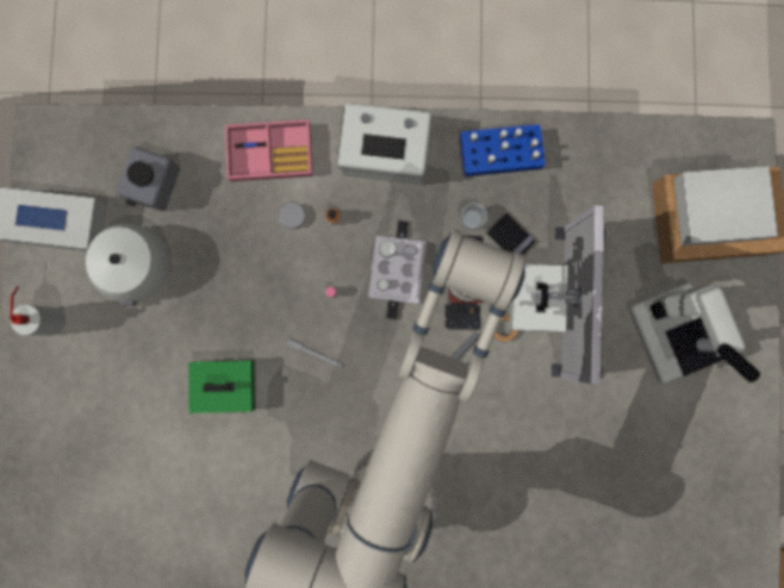

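The top view shows no other vial on the bench, only the pink look-alike at about (236,209) px. Now I fetch the cover.

Emit:
arm_command(
  steps=[
    {"fingers":1,"tx":-1,"ty":-0.05,"tz":0,"roll":0},
    {"fingers":1,"tx":-2,"ty":-0.1,"tz":0,"roll":0},
    {"fingers":1,"tx":-3,"ty":-0.12,"tz":0,"roll":0},
    {"fingers":1,"tx":-4,"ty":-0.12,"tz":0,"roll":0},
    {"fingers":1,"tx":-4.7,"ty":-0.12,"tz":0,"roll":0},
    {"fingers":1,"tx":-4.7,"ty":-0.12,"tz":0.5,"roll":0},
    {"fingers":1,"tx":-4.7,"ty":-0.12,"tz":0.8,"roll":0},
    {"fingers":1,"tx":-4.7,"ty":-0.12,"tz":0.8,"roll":0},
  ],
)

```text
time_s: 33.45
eef_pos: [0.4904, -0.3293, 0.2274]
eef_rot: [-2.242, -2.192, 0.001]
contact_force: [0.0, 0.6, -0.7]
width: 0.0875
grasp_force: 0.0
```

Run:
```python
from h import *
s=st();print(go([.4915,-.333,.15]))
```

```text
t 33.45 pos [ 0.4904 -0.3293  0.2274] R [[0.023, 1.0, -0.005], [1.0, -0.023, 0.004], [0.004, -0.005, -1.0]] w 0.08753467130320641 F [ 0.   0.6 -0.7] g 0.0 q [-0.649  0.073  1.242  0.     1.833 -0.626]
[-0.1   0.04  1.93]
```

Emit:
arm_command(
  steps=[
    {"fingers":1,"tx":-0.08,"ty":0.03,"tz":0.6,"roll":0},
    {"fingers":1,"tx":-0.08,"ty":0.03,"tz":1.2,"roll":0},
    {"fingers":1,"tx":-0.08,"ty":0.03,"tz":1.7,"roll":0},
    {"fingers":1,"tx":-0.08,"ty":0.03,"tz":1.92,"roll":0},
    {"fingers":0.4,"tx":-0.08,"ty":0.03,"tz":1.92,"roll":0},
    {"fingers":0.4,"tx":-0.08,"ty":0.03,"tz":1.92,"roll":0},
    {"fingers":0.4,"tx":-0.08,"ty":0.03,"tz":1.92,"roll":0},
    {"fingers":0.4,"tx":-0.08,"ty":0.03,"tz":1.92,"roll":0},
    {"fingers":0.4,"tx":-0.08,"ty":0.03,"tz":1.92,"roll":0},
    {"fingers":0.4,"tx":-0.08,"ty":0.03,"tz":1.92,"roll":0},
    {"fingers":0.4,"tx":-0.08,"ty":0.03,"tz":1.92,"roll":0},
    {"fingers":0.4,"tx":-0.08,"ty":0.03,"tz":1.92,"roll":0},
  ],
)

```text
time_s: 34.45
eef_pos: [0.4927, -0.3334, 0.1558]
eef_rot: [2.245, 2.195, 0.0]
contact_force: [-0.0, 0.7, 4.4]
width: 0.0517
grasp_force: 30.0
```

Emit:
arm_command(
  steps=[
    {"fingers":0.4,"tx":0,"ty":0,"tz":-0.15,"roll":0},
    {"fingers":0.4,"tx":0,"ty":0,"tz":-0.3,"roll":0},
    {"fingers":0.4,"tx":0,"ty":0,"tz":-0.5,"roll":0},
    {"fingers":0.4,"tx":0,"ty":0,"tz":-0.5,"roll":0},
    {"fingers":0.4,"tx":0,"ty":0,"tz":-0.5,"roll":0},
  ],
)

```text
time_s: 34.87
eef_pos: [0.4927, -0.3333, 0.1754]
eef_rot: [2.245, 2.196, 0.0]
contact_force: [0.2, 0.3, -2.2]
width: 0.0516
grasp_force: 30.0
```

Run:
```python
from h import *
s=st()
P=pts('side',np.median([snap('side')[1] for _ in range(4)],0));x,y,z=P[...,0],P[...,1],P[...,2]
k=(abs(x-.49)<.085)&(y>-.39)&(y<-.26)&(z>.135)&(z<.165)
r=cv2.minAreaRect(P[k][:,:2].astype(np.float32)*1000);print('top',k.sum(),np.round(r[0],1),np.round(r[1],1),round(r[2],2),np.median(P[k],0))
```

```text
t 34.8667 pos [ 0.4927 -0.3333  0.1754] R [[0.022, 1.0, 0.001], [1.0, -0.022, -0.001], [-0.001, 0.001, -1.0]] w 0.051604698307180834 F [ 0.2  0.3 -2.2] g 29.96049653738737 q [-0.652  0.072  1.335  0.     1.734 -0.63 ]
top 835 [ 491.3 -330.5] [120.8 145.4] 89.03 [ 0.47634432 -0.30878807  0.14912996]
```

Emit:
arm_command(
  steps=[
    {"fingers":0.4,"tx":0.3,"ty":0,"tz":0,"roll":0},
    {"fingers":0.4,"tx":0.7,"ty":0,"tz":0,"roll":0},
    {"fingers":0.4,"tx":1.1,"ty":0,"tz":0,"roll":0},
    {"fingers":0.4,"tx":1.5,"ty":0,"tz":0,"roll":0},
    {"fingers":0.4,"tx":2,"ty":0,"tz":0,"roll":0},
    {"fingers":0.4,"tx":2.5,"ty":0,"tz":0,"roll":0},
    {"fingers":0.4,"tx":3,"ty":0,"tz":-0.4,"roll":0},
    {"fingers":0.4,"tx":3.8,"ty":0.2,"tz":-0.8,"roll":1},
    {"fingers":0.4,"tx":4.6,"ty":0.5,"tz":-1.1,"roll":2},
    {"fingers":0.4,"tx":5.4,"ty":0.8,"tz":-1.1,"roll":3},
    {"fingers":0.4,"tx":6.2,"ty":1.1,"tz":-1.1,"roll":4},
    {"fingers":0.4,"tx":7,"ty":1.3,"tz":-1.1,"roll":4.7},
  ],
)

```text
time_s: 36.07
eef_pos: [0.5508, -0.0511, 0.2193]
eef_rot: [2.333, 2.102, 0.002]
contact_force: [0.1, -0.1, -1.6]
width: 0.0519
grasp_force: 30.0
```

Emit:
arm_command(
  steps=[
    {"fingers":0.4,"tx":0.5,"ty":0.1,"tz":0,"roll":0},
    {"fingers":0.4,"tx":0.9,"ty":0.1,"tz":0,"roll":0},
    {"fingers":0.4,"tx":0.9,"ty":0.1,"tz":0,"roll":0},
    {"fingers":0.4,"tx":0.9,"ty":0.1,"tz":0,"roll":0},
  ],
)

```text
time_s: 36.4
eef_pos: [0.5579, -0.0171, 0.2188]
eef_rot: [2.331, 2.106, 0.0]
contact_force: [0.0, -0.1, -2.3]
width: 0.0518
grasp_force: 30.0
```

Run:
```python
from h import *
s=st();R=Ro.from_rotvec(s['eef_rot']).as_matrix();print('ang',np.degrees(np.arctan2(R[1,0],R[0,0])));print(go([.559,-.0143,.16]))
for n in ['side','top']:
    P=pts(n,np.median([snap(n)[1] for _ in range(4)],0));x,y,z=P[...,0],P[...,1],P[...,2]
    c=s['eef_pos'];k=(abs(x-c[0])<.085)&(abs(y-c[1])<.075)&(abs(z-(c[2]-.026))<.008)
    r=cv2.minAreaRect(P[k][:,:2].astype(np.float32)*1000);print('top',k.sum(),np.round(r[0],1),np.round(r[1],1),round(r[2],2),np.median(P[k],0))
```

```text
t 36.4 pos [ 0.5579 -0.0171  0.2188] R [[0.101, 0.995, 0.0], [0.995, -0.101, -0.0], [-0.0, 0.0, -1.0]] w 0.051770461812381215 F [ 0.  -0.1 -2.3] g 29.960476085543633 q [-0.091 -0.023  1.354 -0.     1.81   0.01 ]
ang 84.19596758283981
[0.07 0.02 1.47]
top 1140 [556.5 -17.1] [119.8 148.9] 84.82 [ 0.54071887 -0.00128451  0.19296581]
top 287 [521.4 -13. ] [106.9  72.4] 84.03 [0.51684941 0.02067232 0.19260563]
```

Emit:
arm_command(
  steps=[
    {"fingers":0.4,"tx":0.1,"ty":0.02,"tz":0,"roll":0},
    {"fingers":0.4,"tx":0.1,"ty":0.02,"tz":0.5,"roll":0},
    {"fingers":0.4,"tx":0.1,"ty":0.02,"tz":1.0,"roll":0},
    {"fingers":0.4,"tx":0.1,"ty":0.02,"tz":1.4,"roll":0},
    {"fingers":0.4,"tx":0.1,"ty":0.02,"tz":1.4,"roll":0},
    {"fingers":0.4,"tx":0.1,"ty":0.02,"tz":1.4,"roll":0},
  ],
)

```text
time_s: 37.3
eef_pos: [0.5591, -0.015, 0.1618]
eef_rot: [-2.333, -2.101, 0.002]
contact_force: [-0.9, -0.5, -1.9]
width: 0.0517
grasp_force: 30.0
```

Run:
```python
from h import *
s=st();print(go([.559,-.0130,.10]))
```

```text
t 37.3 pos [ 0.5591 -0.015   0.1618] R [[0.104, 0.995, -0.002], [0.995, -0.104, 0.0], [0.0, -0.002, -1.0]] w 0.0517250340328461 F [-0.9 -0.5 -1.9] g 29.960518777370453 q [-0.088 -0.02   1.452  0.     1.712  0.017]
[ 0.05 -0.    1.55]
```

Emit:
arm_command(
  steps=[
    {"fingers":0.4,"tx":0.04,"ty":0,"tz":0.3,"roll":0},
    {"fingers":0.4,"tx":0.04,"ty":0,"tz":0.6,"roll":0},
    {"fingers":0.4,"tx":0.04,"ty":0,"tz":0.9,"roll":0},
    {"fingers":0.4,"tx":0.04,"ty":0,"tz":1.15,"roll":0},
    {"fingers":0.4,"tx":0.04,"ty":0,"tz":1.3,"roll":0},
    {"fingers":0.4,"tx":0.04,"ty":0,"tz":1.4,"roll":0},
  ],
)

```text
time_s: 37.8
eef_pos: [0.5592, -0.0134, 0.1049]
eef_rot: [-2.333, -2.102, 0.002]
contact_force: [0.0, 0.5, -2.7]
width: 0.0515
grasp_force: 30.0
```

Emit:
arm_command(
  steps=[
    {"fingers":0.4,"tx":0,"ty":0,"tz":0.1,"roll":0},
    {"fingers":0.4,"tx":0,"ty":0,"tz":0.17,"roll":0},
    {"fingers":0.4,"tx":0,"ty":0,"tz":0.22,"roll":0},
    {"fingers":0.4,"tx":0,"ty":0,"tz":0.22,"roll":0},
  ],
)

```text
time_s: 38.13
eef_pos: [0.56, -0.0135, 0.0983]
eef_rot: [2.334, 2.102, 0.001]
contact_force: [-0.9, -0.5, -2.4]
width: 0.052
grasp_force: 30.0
```

Emit:
arm_command(
  steps=[
    {"fingers":0.4,"tx":0,"ty":0,"tz":0.06,"roll":0},
    {"fingers":0.4,"tx":0,"ty":0,"tz":0.1,"roll":0},
    {"fingers":0.4,"tx":0,"ty":0,"tz":0.1,"roll":0},
  ],
)

```text
time_s: 38.38
eef_pos: [0.5606, -0.0135, 0.0976]
eef_rot: [2.332, 2.101, 0.004]
contact_force: [-2.5, -0.1, 11.8]
width: 0.0516
grasp_force: 30.1
```

Emit:
arm_command(
  steps=[
    {"fingers":0.95,"tx":0,"ty":0,"tz":-0.08,"roll":0},
    {"fingers":0.95,"tx":0,"ty":0,"tz":-0.08,"roll":0},
    {"fingers":0.95,"tx":0,"ty":0,"tz":-0.08,"roll":0},
    {"fingers":0.95,"tx":0,"ty":0,"tz":-0.08,"roll":0},
    {"fingers":0.95,"tx":0,"ty":0,"tz":-0.08,"roll":0},
    {"fingers":0.95,"tx":0,"ty":0,"tz":-0.08,"roll":0},
    {"fingers":0.95,"tx":0,"ty":0,"tz":-1,"roll":0},
    {"fingers":0.95,"tx":0,"ty":0,"tz":-2,"roll":0},
    {"fingers":0.95,"tx":0,"ty":0,"tz":-3,"roll":0},
    {"fingers":0.95,"tx":-1,"ty":0,"tz":-3.5,"roll":0},
    {"fingers":0.95,"tx":-2,"ty":-0.3,"tz":-3.5,"roll":-2},
    {"fingers":0.95,"tx":-3,"ty":-0.5,"tz":-3.5,"roll":-4.7},
  ],
)

```text
time_s: 39.38
eef_pos: [0.5283, -0.1297, 0.2363]
eef_rot: [2.239, 2.198, 0.003]
contact_force: [0.9, -0.9, 0.3]
width: 0.0833
grasp_force: 0.0
```

Emit:
arm_command(
  steps=[
    {"fingers":0.95,"tx":-0.8,"ty":-0.3,"tz":0,"roll":0},
    {"fingers":0.95,"tx":-1.6,"ty":-0.6,"tz":0,"roll":0},
    {"fingers":0.95,"tx":-1.6,"ty":-0.6,"tz":0,"roll":0},
    {"fingers":0.95,"tx":-1.6,"ty":-0.6,"tz":0,"roll":0},
  ],
)

```text
time_s: 39.72
eef_pos: [0.5019, -0.1938, 0.2336]
eef_rot: [-2.25, -2.192, -0.0]
contact_force: [-0.5, 0.3, 0.9]
width: 0.0833
grasp_force: 0.0
```

Run:
```python
from h import *
s=st();print(go([.4925,-.323,.147]))
for n in ['side','top']:
    P=pts(n,np.median([snap(n)[1] for _ in range(4)],0));x,y,z=P[...,0],P[...,1],P[...,2]
    k=(abs(x-.559)<.12)&(abs(y+.013)<.12)&(z>.064)&(z<.082)
    r=cv2.minAreaRect(P[k][:,:2].astype(np.float32)*1000);print('cover top',np.round(r[0],1),np.round(r[1],1),round(r[2],2),np.median(z[k]))
    k=(abs(x-.491)<.02)&(y>-.385)&(y<-.32)&(z>.15)&(z<.19);print('arm',np.median(P[k],0),np.polyfit(y[k],z[k],1))
```

```text
t 39.7167 pos [ 0.5019 -0.1938  0.2336] R [[0.026, 1.0, -0.0], [1.0, -0.026, 0.0], [0.0, -0.0, -1.0]] w 0.08333447245008355 F [-0.5  0.3  0.9] g 0.0 q [-0.432 -0.073  1.376  0.     1.839 -0.406]
[-3.24 -0.15  2.16]
cover top [558.5 -12.8] [119.4 147.4] 84.0 0.0720938888644278
arm [ 0.48736222 -0.36348592  0.16946789] [0.03754034 0.18147684]
cover top [559.7 -14.3] [117.8 146.2] 83.93 0.07235506712821016
arm [ 0.48981665 -0.36350471  0.17004043] [0.03441117 0.18279341]
```

The cover is seated square: top face at 72 mm, same centre and turn as at the start. Now I grip the hook arm again.

Emit:
arm_command(
  steps=[
    {"fingers":0.6,"tx":-0.8,"ty":-0.1,"tz":0,"roll":0},
    {"fingers":0.6,"tx":-1.6,"ty":-0.15,"tz":0,"roll":0},
    {"fingers":0.6,"tx":-2.4,"ty":-0.18,"tz":0,"roll":0},
    {"fingers":0.6,"tx":-3.24,"ty":-0.2,"tz":0,"roll":0},
    {"fingers":0.6,"tx":-3.24,"ty":-0.2,"tz":0.7,"roll":0},
    {"fingers":0.6,"tx":-3.24,"ty":-0.2,"tz":1.4,"roll":0},
    {"fingers":0.6,"tx":-3.24,"ty":-0.2,"tz":1.9,"roll":0},
    {"fingers":0.6,"tx":-3.24,"ty":-0.2,"tz":2.16,"roll":0},
    {"fingers":0.05,"tx":-3.24,"ty":-0.2,"tz":2.16,"roll":0},
    {"fingers":0.05,"tx":-3.24,"ty":-0.2,"tz":2.16,"roll":0},
    {"fingers":0.05,"tx":-3.24,"ty":-0.2,"tz":2.16,"roll":0},
    {"fingers":0.05,"tx":-3.24,"ty":-0.2,"tz":2.16,"roll":0},
  ],
)

```text
time_s: 41.12
eef_pos: [0.4925, -0.3221, 0.1498]
eef_rot: [2.243, 2.195, 0.001]
contact_force: [0.6, 0.1, -0.5]
width: 0.0296
grasp_force: 0.0
```

Emit:
arm_command(
  steps=[
    {"fingers":0.05,"tx":0,"ty":0,"tz":0,"roll":0},
    {"fingers":0.05,"tx":0,"ty":0,"tz":0,"roll":0},
    {"fingers":0.05,"tx":0,"ty":0,"tz":0,"roll":0},
    {"fingers":0.05,"tx":0,"ty":0,"tz":0,"roll":0},
  ],
)

```text
time_s: 41.45
eef_pos: [0.4927, -0.322, 0.1485]
eef_rot: [2.244, 2.195, 0.002]
contact_force: [3.4, 0.7, 1.7]
width: 0.0117
grasp_force: 30.0
```

Run:
```python
from h import *
s=st();p=np.array(s['eef_pos']);r=p[1]+.395;print('r',r)
for a in np.linspace(0,1.55,13)[1:]: print(round(a,2),go([p[0],-.395+r*np.cos(a),p[2]+r*np.sin(a)]).tolist())
```

```text
t 41.45 pos [ 0.4927 -0.322   0.1485] R [[0.022, 1.0, 0.003], [1.0, -0.022, -0.001], [-0.001, 0.003, -1.0]] w 0.011722620275045878 F [3.4 0.7 1.7] g 30.000277385115623 q [-6.370e-01  5.500e-02  1.399e+00  1.000e-03  1.684e+00 -6.150e-01]
r 0.07303666949575477
0.13 [-0.02, 0.0, -0.24]
0.26 [-0.06, 0.0, -0.47]
0.39 [-0.14, 0.01, -0.69]
0.52 [-0.24, 0.01, -0.9]
0.65 [-0.37, 0.01, -1.1]
0.78 [-0.52, 0.02, -1.28]
0.9 [-0.7, 0.02, -1.43]
1.03 [-0.89, 0.02, -1.57]
1.16 [-1.1, 0.03, -1.67]
1.29 [-1.32, 0.03, -1.75]
1.42 [-1.55, 0.04, -1.8]
1.55 [-1.79, 0.04, -1.82]
```

Emit:
arm_command(
  steps=[
    {"fingers":0.05,"tx":-0.02,"ty":0,"tz":-0.24,"roll":0},
    {"fingers":0.05,"tx":-0.06,"ty":0,"tz":-0.47,"roll":0},
    {"fingers":0.05,"tx":-0.14,"ty":0.01,"tz":-0.7,"roll":0},
    {"fingers":0.05,"tx":-0.24,"ty":0.01,"tz":-0.92,"roll":0},
    {"fingers":0.05,"tx":-0.37,"ty":0.01,"tz":-1.12,"roll":0},
    {"fingers":0.05,"tx":-0.52,"ty":0.02,"tz":-1.3,"roll":0},
    {"fingers":0.05,"tx":-0.7,"ty":0.02,"tz":-1.46,"roll":0},
    {"fingers":0.05,"tx":-0.89,"ty":0.02,"tz":-1.6,"roll":0},
    {"fingers":0.05,"tx":-1.1,"ty":0.03,"tz":-1.71,"roll":0},
    {"fingers":0.05,"tx":-1.32,"ty":0.03,"tz":-1.79,"roll":0},
    {"fingers":0.05,"tx":-1.55,"ty":0.04,"tz":-1.84,"roll":0},
    {"fingers":0.05,"tx":-1.79,"ty":0.04,"tz":-1.86,"roll":0},
  ],
)

```text
time_s: 42.45
eef_pos: [0.4911, -0.3932, 0.223]
eef_rot: [-2.244, -2.196, -0.001]
contact_force: [0.7, 5.2, -0.2]
width: 0.0106
grasp_force: 30.0
```

Emit:
arm_command(
  steps=[
    {"fingers":0.05,"tx":-0.05,"ty":0,"tz":0,"roll":0},
    {"fingers":0.05,"tx":-0.05,"ty":0,"tz":0,"roll":0},
    {"fingers":0.05,"tx":-0.05,"ty":0,"tz":0,"roll":0},
  ],
)

```text
time_s: 42.7
eef_pos: [0.4911, -0.3966, 0.2232]
eef_rot: [2.246, 2.193, -0.002]
contact_force: [-0.3, -0.1, 1.7]
width: 0.0092
grasp_force: 30.0
```

Emit:
arm_command(
  steps=[
    {"fingers":0.6,"tx":0.05,"ty":0,"tz":0,"roll":0},
    {"fingers":0.6,"tx":0.05,"ty":0,"tz":0,"roll":0},
    {"fingers":0.6,"tx":0.05,"ty":0,"tz":0,"roll":0},
    {"fingers":0.6,"tx":0.05,"ty":0,"tz":0,"roll":0},
    {"fingers":0.6,"tx":0.05,"ty":0,"tz":0,"roll":0},
    {"fingers":0.6,"tx":0.05,"ty":0,"tz":-0.8,"roll":0},
    {"fingers":0.6,"tx":0.05,"ty":0,"tz":-1.6,"roll":0},
    {"fingers":0.6,"tx":0.6,"ty":0,"tz":-2,"roll":0},
    {"fingers":0.6,"tx":1.6,"ty":0,"tz":-2,"roll":0},
    {"fingers":0,"tx":2.6,"ty":0,"tz":-2,"roll":0},
    {"fingers":0,"tx":2.6,"ty":0,"tz":-2,"roll":0},
  ],
)

```text
time_s: 43.62
eef_pos: [0.4946, -0.2861, 0.3036]
eef_rot: [2.24, 2.202, 0.004]
contact_force: [-0.9, -0.1, -0.1]
width: 0.0424
grasp_force: 0.0
```

Run:
```python
from h import *
s=st()
for n in ['side','top']:
    P=pts(n,np.median([snap(n)[1] for _ in range(4)],0));x,y,z=P[...,0],P[...,1],P[...,2]
    for lo in np.arange(.16,.27,.012):
        k=(abs(x-.491)<.015)&(y>-.402)&(y<-.32)&(z>lo)&(z<lo+.012)
        if k.sum()>1: print(n,lo.round(3),k.sum(),np.median(P[k],0).round(4),(y[k].max()+.413).round(4))
```

```text
t 43.6167 pos [ 0.4946 -0.2861  0.3036] R [[0.017, 1.0, 0.003], [1.0, -0.017, 0.001], [0.001, 0.002, -1.0]] w 0.04240900518358075 F [-0.9 -0.1 -0.1] g 0.0 q [-0.585  0.044  1.135  0.002  1.961 -0.567]
side 0.16 30 [ 0.4898 -0.387   0.166 ] 0.0336
side 0.172 27 [ 0.4886 -0.3874  0.1757] 0.031
side 0.184 12 [ 0.4904 -0.3846  0.1902] 0.0314
side 0.196 12 [ 0.4894 -0.3806  0.2022] 0.0357
side 0.208 13 [ 0.4881 -0.3776  0.2135] 0.0378
side 0.22 14 [ 0.4905 -0.3748  0.2255] 0.0408
side 0.232 13 [ 0.4874 -0.3722  0.2378] 0.0444
side 0.244 23 [ 0.4901 -0.372   0.2521] 0.0457
side 0.256 2 [ 0.4876 -0.3811  0.2565] 0.0329
```

Emit:
arm_command(
  steps=[
    {"fingers":0,"tx":0,"ty":-0.1,"tz":0.5,"roll":0},
    {"fingers":0,"tx":0,"ty":-0.1,"tz":1,"roll":0},
    {"fingers":0,"tx":0,"ty":-0.1,"tz":1.6,"roll":0},
    {"fingers":0,"tx":0,"ty":-0.1,"tz":1.95,"roll":0},
    {"fingers":0,"tx":-0.4,"ty":-0.1,"tz":1.95,"roll":0},
    {"fingers":0,"tx":-0.9,"ty":-0.1,"tz":1.95,"roll":0},
    {"fingers":0,"tx":-1.4,"ty":-0.1,"tz":1.95,"roll":0},
    {"fingers":0,"tx":-1.7,"ty":-0.1,"tz":1.95,"roll":0},
    {"fingers":0,"tx":-2.0,"ty":-0.1,"tz":1.95,"roll":0},
    {"fingers":0,"tx":-2.2,"ty":-0.1,"tz":1.95,"roll":0},
    {"fingers":0,"tx":-2.3,"ty":-0.1,"tz":1.95,"roll":0},
    {"fingers":0,"tx":-2.3,"ty":-0.1,"tz":1.95,"roll":0},
  ],
)

```text
time_s: 45.02
eef_pos: [0.4878, -0.3798, 0.2245]
eef_rot: [-2.237, -2.195, -0.008]
contact_force: [-4.4, 16.1, 4.6]
width: 0.0007
grasp_force: 8.1
```

Contact is firm at 16 N with the arm at its flat position. I back off and check.

Emit:
arm_command(
  steps=[
    {"fingers":0,"tx":0.6,"ty":0,"tz":0,"roll":0},
    {"fingers":0,"tx":1.6,"ty":0,"tz":-0.5,"roll":0},
    {"fingers":0,"tx":2.6,"ty":0,"tz":-1.5,"roll":0},
    {"fingers":0,"tx":3.6,"ty":0,"tz":-2,"roll":0},
    {"fingers":0,"tx":4,"ty":0,"tz":-2,"roll":0},
    {"fingers":0,"tx":4,"ty":0,"tz":-2,"roll":0},
    {"fingers":0,"tx":4,"ty":0,"tz":-2,"roll":0},
  ],
)

```text
time_s: 45.6
eef_pos: [0.492, -0.2224, 0.3059]
eef_rot: [2.24, 2.197, 0.002]
contact_force: [-0.1, -0.9, -0.5]
width: 0.0003
grasp_force: 0.0
```

Run:
```python
from h import *
s=st()
for n in ['side','top']:
    D=[snap(n) for _ in range(4)];P=pts(n,np.median([d[1] for d in D],0));x,y,z=P[...,0],P[...,1],P[...,2]
    k=(abs(x-.491)<.008)&(y>-.402)&(y<-.32)&(z>.2)&(z<.255)
    if k.sum()>4: print('arm slope',k.sum(),np.polyfit(z[k],y[k],1),np.median(P[k],0))
    k=(abs(x-.559)<.12)&(abs(y+.013)<.12)&(z>.064)&(z<.082)
    r=cv2.minAreaRect(P[k][:,:2].astype(np.float32)*1000);print('cover top',np.round(r[0],1),np.round(r[1],1),round(r[2],2),np.median(z[k]))
    if n=='side': cv2.imwrite('pics/k.png',cv2.resize(D[0][0][100:300,180:420,::-1],None,fx=3,fy=3,interpolation=2))
```

```text
t 45.6 pos [ 0.492  -0.2224  0.3059] R [[0.019, 1.0, 0.003], [1.0, -0.019, -0.002], [-0.002, 0.003, -1.0]] w 0.00027491040419510995 F [-0.1 -0.9 -0.5] g 0.0 q [-0.487 -0.041  1.216 -0.     1.962 -0.468]
arm slope 68 [ 0.00163114 -0.39158219] [ 0.48914849 -0.39043455  0.22852215]
cover top [558.2 -12.1] [119.  147.2] 84.4 0.07207564972495517
arm slope 8 [ 0.46423758 -0.51656408] [ 0.48920638 -0.39929505  0.25406014]
cover top [559.6 -14.3] [117.9 146.3] 83.91 0.07227870514821241
```

View pics/k.png

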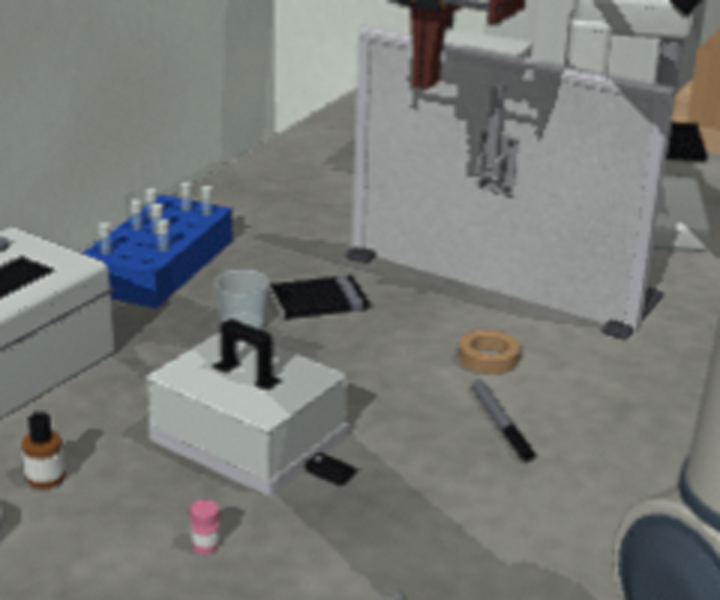

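The hook is flat (slope about 0), the cover is square on its block, and the other things on the bench show no shift. I hand the job in.

```bash
python3 -c "
from workcell import arm
print(arm.job_done())"
```

```text
the job is handed in; nothing more can be done
None
```

I handed the job in at about 46 s with all steps done (no verdict came back): the two vials on the bench, one large and one small, are seated in holes of their own size, the cover is squarely back on the block, and the hook is folded flat.

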